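# Change the vegetable cutter from grating to dicing

## Task

Change the vegetable cutter over from grating to dicing: its spindle must carry the dicing grid at the bottom with the slicing disc on top of it, and the grating disc, which is in the bowl now, belongs on a post of the two-post rack by itself. Both posts are taken at first, so a part can be parked on the empty chopping board; with grid and slicing disc in, close the bowl with the feed cover, seated level all round. Leave the kitchen timer and the foil cups where they are.

Things in the scene. Friction and masses are not known exactly. Their poses are not given: they have to be found in the camera images.
- spindle: Tapered steel spindle (20 to 13 mm thick) in the cutter's open bowl (160 mm outside, 150 inside; white motor housing 190 x 180 mm below). Origin: seat on its axis at the bowl's floor, 96 mm above the worktop, z up; bowl rim at 66 mm, pointed nose at 74 mm. Fixed. The first hub rests with its origin at this origin, a second one on the first hub's top, 34 mm higher.
- post_front: Steel post, the nearer to the robot of the two on the white rack (plate 268 x 116 mm, 8 mm thick, long side roughly along x; posts 132 mm apart). Origin: the seat on its axis where a hub rests, 12 mm above the worktop, z up. 17 mm thick at the foot, pointed nose 44 mm above the origin. Fixed. Holds one disc, hub up, bore over the post.
- post_rear: Steel post, the farther from the robot of the two on the white rack (plate 268 x 116 mm, 8 mm thick, long side roughly along x; posts 132 mm apart). Origin: the seat on its axis where a hub rests, 12 mm above the worktop, z up. 17 mm thick at the foot, pointed nose 44 mm above the origin. Fixed. Holds one disc, hub up, bore over the post.
- board: Small white chopping board, 215 x 165 x 12 mm, lying flat and empty: free to put a part down on. Origin: centre of its underside, top 12 mm above; z up, x along its longer side (roughly world x). Fixed.
- grating_disc: Grating disc: thin aluminium plate covered with rings of small raised holes, in the bowl at the start, 120 mm across, 0.25 kg, with a steel hub to grip by: 40 mm across, 34 mm high, through bore 24 mm. Origin: centre of the hub's underside, z up; hub top at 34 mm. Turn about z is free. Plate at 4 to 8 mm, teeth up to 9.5 mm.
- slicing_disc: Slicing disc: thin plain aluminium plate with two raised blades, each beside a dark slot, on a rack post at the start, 120 mm across, 0.25 kg, with a steel hub to grip by: 40 mm across, 34 mm high, through bore 24 mm. Origin: centre of the hub's underside, z up; hub top at 34 mm. Turn about z is free. Plate at 4 to 8 mm, blades up to 12 mm.
- dicing_grid: Dicing grid: aluminium ring filled with an open lattice of crossed bars, 12 mm squares, on the other rack post at the start, 120 mm across, 0.25 kg, with a steel hub to grip by: 40 mm across, 34 mm high, through bore 24 mm. Origin: centre of the hub's underside, z up; hub top at 34 mm. Turn about z is free. Ring and bars at 2 to 12 mm.
- cover: Grey feed cover, 0.34 kg, right way up on the worktop. Origin: centre of the spigot's lower edge, z up. Spigot 132 mm across enters the bowl; flange 172 mm across (underside at 8 mm) rests on its rim: origin then 58 mm above the spindle's. Grip the round feed tube: 50 mm across (lip 53), z 26 to 83 mm, axis 22 mm from the centre along own +x; black pusher to 96 mm. Turn is free.
- timer: Kitchen timer, white, 62 x 62 x 42 mm with a dial on top, loose on the worktop behind the work; to be left alone. Origin: centre of its underside, z up.
- cups: Nested stack of foil cups, 60 mm across, 49 mm high, loose on the worktop behind the work; to be left alone. Origin: centre of its underside, z up.
Not all that is in view belongs to the job. What is shaped like the grating_disc but green is not meant.

How it is judged:
On the way, in this order (a step that is already met when the one before it is completed fails the run):
1. the dicing grid rests on the seat of the spindle, level (horizontal distance between dicing_grid and spindle below 0.008 m and z of dicing_grid in the frame of spindle between -0.003 and 0.003 m and angle between dicing_grid's own z axis and vertical below 0.06 rad), for 0.2 s.
2. the slicing disc rests on the grid's hub over the spindle, level (horizontal distance between slicing_disc and spindle below 0.008 m and z of slicing_disc in the frame of spindle between 0.031 and 0.037 m and angle between slicing_disc's own z axis and vertical below 0.06 rad), for 0.2 s.
At the end, for the whole second after the job is handed in: Dicing grid on the spindle's seat, slicing disc on the grid's hub, grating disc on a rack post: each within 8 mm of the axis and 3 mm of its height. Cover on the bowl's rim within 12 mm of the axis, 3 mm of its height. All level within 0.06 rad and at rest (all of step 1 and all of step 2 and ((horizontal distance between grating_disc and post_front below 0.008 m and z of grating_disc in the frame of post_front between -0.003 and 0.003 m and angle between grating_disc's own z axis and vertical below 0.06 rad) or (horizontal distance between grating_disc and post_rear below 0.008 m and z of grating_disc in the frame of post_rear between -0.003 and 0.003 m and angle between grating_disc's own z axis and vertical below 0.06 rad)) and horizontal distance between cover and spindle below 0.012 m and z of cover in the frame of spindle between 0.055 and 0.061 m and angle between cover's own z axis and vertical below 0.06 rad and linear speed of each of dicing_grid, slicing_disc, grating_disc, cover below 0.02 m/s and angular speed of each of dicing_grid, slicing_disc, grating_disc, cover below 0.2 rad/s); the robot touches nothing.
It fails at once if the kitchen timer is moved by more than 30 mm (distance of timer from where it was at the start of the episode above 0.03 m).
It fails at once if the foil cups are moved by more than 30 mm (distance of cups from where it was at the start of the episode above 0.03 m).
It also fails if it takes over 144 s, if anything falls off the work surface, if the arm or the gripper's body presses on something with over 40 N, if the wrist force passes 120 N, or if a joint passes its speed limit or range.

## Robot

A 6-joint arm with a two-finger parallel gripper is mounted at the origin on a cart in front of the work surface, level with it; the furniture and walls round the work are solid. World frame = base frame: x ahead of the robot, y to its left, z up, the work surface at z = 0. Lengths are in m, angles in rad, forces in N, time in s.
With the tool pointing down it reaches from about 0.375 to 0.9 m from the base axis. Payload 3.1 kg.
Tool frame: the origin (TCP) lies midway between the tips of the shut fingers; the grasp point (between the pads) lies env.grasp_offset behind it (env.grasp_offset is the distance from the TCP to the grasp point, in m); z points along the fingers, x is the direction in which the jaws open and shut, and the axes are right-handed (so a half turn about z gives the same grasp; the last joint's range is limited). The gripper opens to 87 mm and grips with 3 to 60 N. Pads are 19 mm wide; open, the fingers measure 117 mm over their backs; the gripper's body (75 mm by 190 mm) begins 51 mm behind the grasp point.
Start: joints at [-1.452, 0.527, 1.433, -0, 1.181, -0.178], TCP at [0.183, -0.597, 0.186] pointing down, gripper open.
Joint ranges: [-3.08, 3.08], [-0.75, 2.2], [0.22, 2.44], [-1.43, 4.57], [0, 2.65], [-2.85, 2.85]. Speed limits (rad/s): [2.79, 2.79, 3.14, 3.14, 3.14, 3.14].

## Interface

Orientations are given as a unit quaternion [w, x, y, z].
In Python, from bench import env, imaging gives the robot as it stands.
- The arm moves only by the shell command python3 -m handwheel 'ROWS' [FORCE]. ROWS is a JSON object of lists of equal length, an entry for each row: "travel": the shift along the tool's x, y, z in cm, a list of three; "twist": the turn, a rotation vector about the tool's x, y, z in degrees, a list of three; "jaw": the closure, from -1 (fully open) to 1 (shut). A call has 1 to 20 rows; each row shifts and turns the commanded pose from where the row before left it, along the tool's axes as they then stand; what a row does not reach is not made up. A row lasts 1/8 s, in which the tool goes at most 62.5 mm and 10.7 degrees, less where a joint would pass 70% of its speed; a pose out of reach is approached as far as the arm can. A call with a gripper value outside its range is refused whole. The fingers move at their own pace and stop on an object; FORCE is the grip in N (left out, the last holds). Time passes only in rows, so rows that do not move let the fingers close. It gives the time, the measured TCP pose, the force and the opening at its end, in the units of the state.
- env.state(): the state, without advancing time (a new reading comes with each control period).
- imaging.get_image(name): name is "scene" or "top" or "wrist"; returns the picture (400x640x3 uint8, red, green, blue); there is no depth.
- imaging.calibration(name): a dict with "camera_matrix" (3x3 intrinsics, pixels), "world_to_cam" (4x4, takes a point from world to camera coordinates); the wrist camera has in their place "T_tool_cam" (4x4, takes a point from camera to tool coordinates, whose origin is the TCP and whose axes are the tool frame's). Camera axes: x right, y up, looking along -z (the intrinsics and any distortion apply to the point x, -y, -z); pixel columns grow to the right and rows downward; lengths in m; the calibration is good to about 2 mm. A picture is of the moment at which its call begins: read the wrist's pose just before it. calibration takes no time and is no camera call.
- env.hand_in(): hands the job in, once; it reports no verdict.
The state is a dict: "t": time; "joint_positions": joint angles; "joint_vel": joint speeds; "joint_torque": joint torques, N m; "tcp_pos": TCP position; "ee_rot": TCP orientation; "contact_force": force on the tool from outside, world axes, zero at the start; "ft_torque": the same for the moment, N m; "width": opening from 0.0 (shut) to 1.0 (fully open).
Only numpy, scipy, OpenCV 4.12 (cv2) and the standard library are available. Lean on these libraries where they do the work, as an engineer would, in place of code of your own. Each camera call takes 0.05 s, during which the arm holds its last target.

## Working session

There is one attempt and no reset: what is moved stays moved. The work goes in short steps, Python scripts to look and compute and a shell command to move; the robot and the scene stay as the last step left them, time stands still between calls to the robot, and variables do not carry over. Pictures are saved under pics/ and viewed, and the job is handed in when it is done.

```bash
ls; mkdir -p pics; python3 - <<'E'
from bench import env, imaging
import cv2
print(env.state(), env.grasp_offset)
for n in ("scene","top","wrist"):
    im=imaging.get_image(n); cv2.imwrite(f"pics/{n}0.png",im[:,:,::-1])
    c=imaging.calibration(n); print(n,{k:(v.tolist() if hasattr(v,'tolist') else v) for k,v in c.items()})
E
```

```text
pics
{'t': 0.0, 'joint_positions': array([-1.45151006e+00,  5.28465913e-01,  1.43391879e+00, -1.84147482e-06,
        1.18137005e+00, -1.78505361e-01]), 'joint_vel': array([-0.00086927,  0.00052009,  0.00017032,  0.00068122,  0.00030685,
        0.00119368]), 'joint_torque': array([-5.33428356e-04, -4.40047073e+01, -1.76593727e+01,  6.33569062e-02,
        5.82197669e-02, -1.56249766e-04]), 'tcp_pos': array([ 0.1833072 , -0.59666421,  0.18506662]), 'ee_rot': array([-7.86128260e-04,  8.04179366e-01, -5.94385715e-01, -7.42070380e-04]), 'contact_force': array([-0.0342822 , -0.00369483, -0.14676395]), 'ft_torque': array([-0.01057641,  0.05708963, -0.02324449]), 'width': 1.0011568240350173} 0.0187
scene {'camera_matrix': [[436.52764014021653, 0.0, 321.89200053736874], [0.0, 436.52764014021653, 198.49108119026292], [0.0, 0.0, 1.0]], 'world_to_cam': [[-0.8330702256780013, -0.5528685916077458, -0.0181746940131437, 0.48479447378844415], [0.38130016510830944, -0.5977313179116499, 0.7052144749478546, -0.2923639936105285], [-0.40075451735093376, 0.580563167968198, 0.7087610491706993, -1.03140163
[... 209 characters left out ...]
9997342915886727, 0.007294817478390984, -0.0163516963605006], [0.9805184063429143, 0.02286947005968842, 0.1950913687530569, -0.5717401892798583], [-0.19520635994531477, 0.002886790758694781, 0.9807579433662601, -1.4898270401224059], [0.0, 0.0, 0.0, 1.0]]}
wrist {'camera_matrix': [[355.1967970242325, 0.0, 317.8734911284116], [0.0, 355.1967970242325, 201.00995164749662], [0.0, 0.0, 1.0]], 'T_tool_cam': [[0.9999997496420159, -0.00010394622134599225, -0.0006999364867354965, 0.0009077625059931149], [-0.0003094976247008438, -0.953770136281049, -0.3005369051375331, -0.08189590996358223], [-0.0006363388426776784, 0.30053704652439994, -0.9537699296681906, -0.19847140148712927], [0.0, 0.0, 0.0, 1.0]]}
```

View pics/scene0.png

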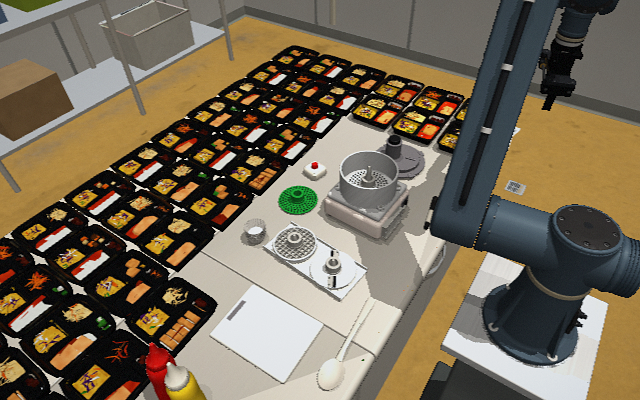

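View pics/top0.png

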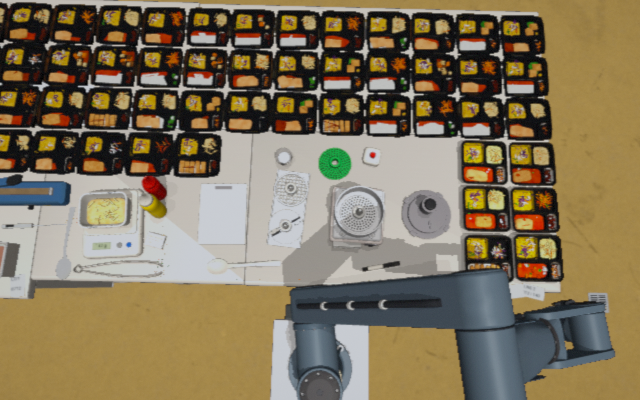

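View pics/wrist0.png

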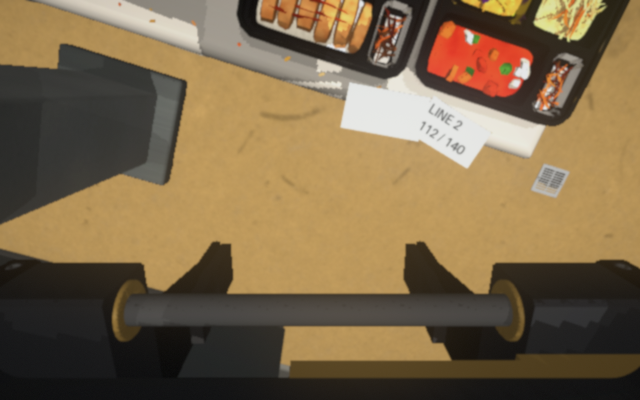

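The top view shows the bowl with the grating disc at (358,213), the cover at (428,207), the grid on the rear post at (291,187) and the slicing disc on the front post at (286,226). The board is at (223,213). The green lookalike at (335,163) is a decoy. The timer is at (371,156) and the cups at (283,157).

```bash
cat > h.py <<'E'
import numpy as np, cv2
from bench import env, imaging
from scipy.spatial.transform import Rotation as R
def Rt(s=None):
    s=s or env.state(); q=s['ee_rot']; T=np.eye(4)
    T[:3,:3]=R.from_quat([q[1],q[2],q[3],q[0]]).as_matrix(); T[:3,3]=s['tcp_pos']; return T
def cam(name,s=None):
    c=imaging.calibration(name); K=np.array(c['camera_matrix'])
    if name=='wrist': W=np.linalg.inv(Rt(s)@np.array(c['T_tool_cam']))
    else: W=np.array(c['world_to_cam'])
    return K,W
def proj(P,K,W):
    P=np.atleast_2d(P); p=P@W[:3,:3].T+W[:3,3]; p=p*[1,-1,-1]; p=p@K.T; return p[:,:2]/p[:,2:]
def back(uv,z,K,W):
    d=np.linalg.inv(K)@[uv[0],uv[1],1]; d=d*[1,-1,-1]
    Rr=W[:3,:3].T; o=-Rr@W[:3,3]; d=Rr@d; return o+d*(z-o[2])/d[2]
def circ(c,r,z,K,W,n=72):
    a=np.linspace(0,2*np.pi,n,endpoint=False)
    return proj(np.c_[c[0]+r*np.cos(a),c[1]+r*np.sin(a),0*a+z],K,W)
def grab(name,fn=None):
    s=env.state(); im=imaging.get_image(name)[:,:,::-1].copy()
    if fn: cv2.imwrite('pics/'+fn,im)
    K,W=cam(name,s); return im,K,W
E
python3 - <<'E'
from h import *
a=cv2.imread('pics/top0.png'); cv2.imwrite('pics/topc.png',cv2.resize(a[140:260,190:470],None,fx=2.8,fy=2.8,interpolation=cv2.INTER_CUBIC))
a=cv2.imread('pics/scene0.png'); cv2.imwrite('pics/scc.png',cv2.resize(a[120:310,230:440],None,fx=3,fy=3,interpolation=cv2.INTER_CUBIC))
K,W=cam('top')
for n,uv,z in [('bowlrim',(358,213),.162),('cover',(428,207),.02),('grid',(291,187),.046),('slic',(286,226),.046),('board',(223,213),.012),('green',(335,163),.04),('timer',(371,156),.04),('cups',(283,157),.045)]:
    print(n,back(uv,z,K,W).round(3))
E
```

```text
bowlrim [ 0.491 -0.109  0.162]
cover [ 0.54  -0.364  0.02 ]
grid [0.594 0.114 0.046]
slic [0.459 0.126 0.046]
board [0.503 0.349 0.012]
green [ 0.685 -0.037  0.04 ]
timer [ 0.713 -0.163  0.04 ]
cups [0.701 0.146 0.045]
```

View pics/topc.png

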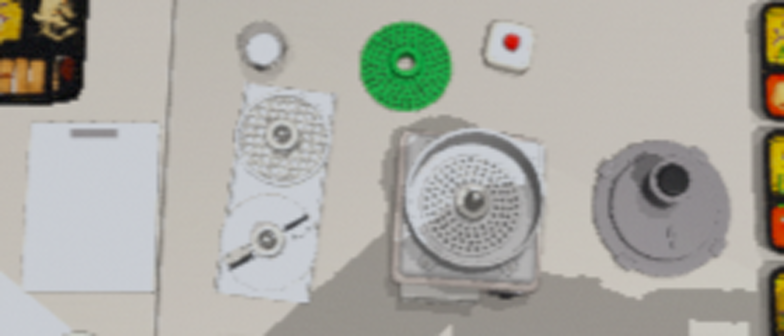

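View pics/scc.png

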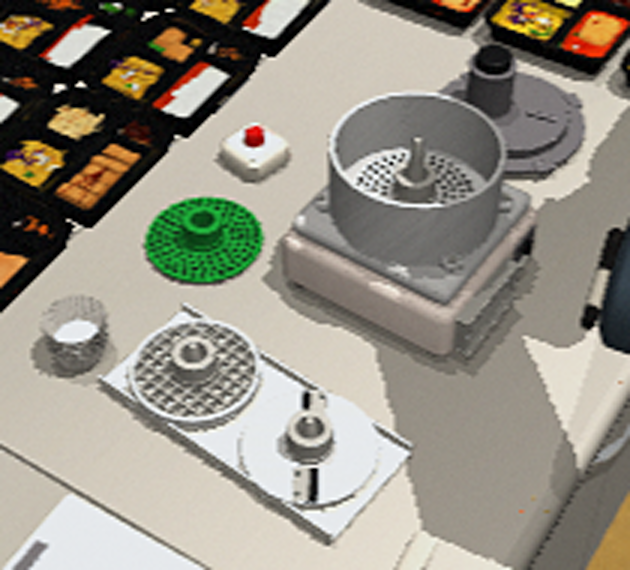

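```bash
python3 -m handwheel '{"travel":[[0,0,-3],[0,0,-3],[0,0,-3],[-3.13,-3.65,-0.4],[-3.13,-3.65,-0.4],[-3.13,-3.65,-0.4],[-3.13,-3.65,-0.4],[-3.13,-3.65,-0.4],[-3.13,-3.65,-0.4],[-3.13,-3.65,-0.4],[-3.13,-3.65,-0.4],[-3.13,-3.65,-0.4],[-3.13,-3.65,-0.4],[-3.13,-3.65,0],[-3.13,-3.65,0],[0,0,0]],"twist":[[0,0,0],[0,0,0],[0,0,0],[0,0,0],[0,0,0],[0,0,0],[0,0,0],[0,0,0],[0,0,0],[0,0,0],[0,0,0],[0,0,0],[0,0,0],[0,0,0],[0,0,0],[0,0,0]],"jaw":[-1,-1,-1,-1,-1,-1,-1,-1,-1,-1,-1,-1,-1,-1,-1,-1]}' && python3 -m handwheel '{"travel":[[0,0,0],[0,0,0],[0,0,0],[0,0,0],[0,0,0],[0,0,0],[0,0,0],[0,0,0],[0,0,0],[0,0,0],[0,0,0],[0,0,0]],"twist":[[0,0,-10.3],[0,0,-10.3],[0,0,-10.3],[0,0,-10.3],[0,0,-10.3],[0,0,-10.3],[0,0,-10.3],[0,0,-10.3],[0,0,-10.3],[0,0,-10.3],[0,0,0],[0,0,0]],"jaw":[-1,-1,-1,-1,-1,-1,-1,-1,-1,-1,-1,-1]}'
python3 - <<'E'
from h import *
im,K,W=grab('wrist','w1.png'); im2,_,_=grab('top','top1.png'); 
cv2.imwrite('pics/t1c.png',cv2.resize(im2[140:260,190:470],None,fx=2.8,fy=2.8))
T=Rt(); print(T.round(3)); print('yaw',np.degrees(np.arctan2(T[1,0],T[0,0])))
E
```

```text
t: 2.15
tcp_pos: [0.4927, -0.1071, 0.3157]
ee_rot: [-0.0, 0.806, -0.592, -0.0]
contact_force: [-0.3, -0.1, 0.1]
width: 1.001
t: 3.65
tcp_pos: [0.4916, -0.1104, 0.316]
ee_rot: [-0.0, 0.966, 0.258, -0.0]
contact_force: [-0.3, 0.1, 1.0]
width: 1.004
[[ 0.866  0.499 -0.     0.492]
 [ 0.499 -0.866 -0.    -0.11 ]
 [-0.    -0.    -1.     0.316]
 [ 0.     0.     0.     1.   ]]
yaw 29.947540008518875
```

View pics/w1.png

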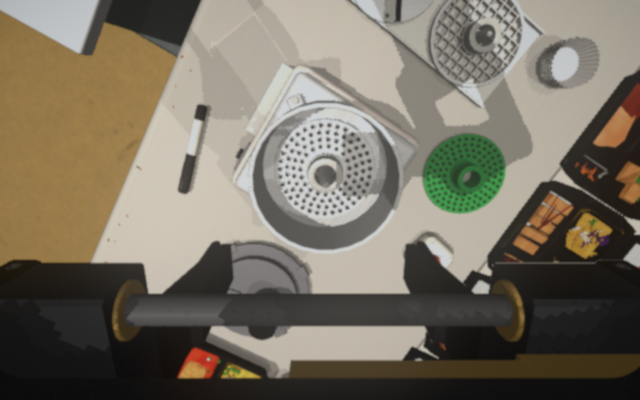

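View pics/t1c.png

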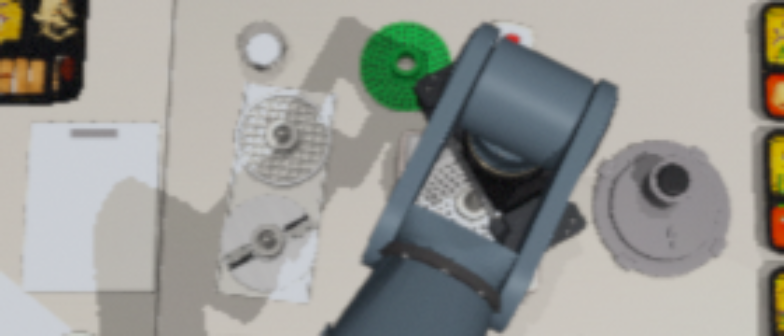

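```bash
cat >> h.py <<'E'
from scipy.optimize import minimize
def fitc(im,K,W,c0,circles,rad=.015,sgn=None):
    """centre maximising gradient along projected circles [(r,z)]"""
    g=cv2.cvtColor(im,cv2.COLOR_BGR2GRAY).astype(np.float32); g=cv2.GaussianBlur(g,(0,0),1.0)
    gx=cv2.Sobel(g,cv2.CV_32F,1,0);gy=cv2.Sobel(g,cv2.CV_32F,0,1)
    def score(c):
        t=0
        for r,z in circles:
            p=circ(c,r,z,K,W).astype(np.float32); q=circ(c,r+.001,z,K,W); n=q-p; n/=np.linalg.norm(n,axis=1)[:,None]
            sx=cv2.remap(gx,p[:,:1].astype(np.float32),p[:,1:].astype(np.float32),1)[:,0]; sy=cv2.remap(gy,p[:,:1].astype(np.float32),p[:,1:].astype(np.float32),1)[:,0]
            t+=np.mean(np.minimum(abs(sx*n[:,0]+sy*n[:,1]),120))
        return t
    best=max(((score((c0[0]+a,c0[1]+b)),c0[0]+a,c0[1]+b) for a in np.arange(-rad,rad+1e-6,.0015) for b in np.arange(-rad,rad+1e-6,.0015)))
    best=max(((score((best[1]+a,best[2]+b)),best[1]+a,best[2]+b) for a in np.arange(-.002,.0021,.0004) for b in np.arange(-.002,.0021,.0004)))
    return np.array(best[1:]),best[0]
def draw(im,c,circles,K,W,col=(0,0,255)):
    for r,z in circles: cv2.polylines(im,[np.round(circ(c,r,z,K,W)*8).astype(int)],True,col,1,cv2.LINE_AA,3)
E
python3 - <<'E'
from h import *
top=cv2.imread('pics/top0.png'); Kt,Wt=cam('top'); w=cv2.imread('pics/w1.png'); Kw,Ww=cam('wrist')
sc=cv2.imread('pics/scene0.png'); Ks,Ws=cam('scene')
B=[(.08,.162),(.075,.162)]
H=[(.02,.130)]
for nm,im,K,W in (('top',top,Kt,Wt),('wrist',w,Kw,Ww),('scene',sc,Ks,Ws)):
    for c0,ci,l in (((.491,-.109),B,'bowl rim'),((.491,-.109),H,'grating hub'),((.594,.114),[(.02,.046),(.06,.024)],'grid'),((.459,.126),[(.02,.046),(.06,.020)],'slic'),((.540,-.36),[(.086,.012)],'cover')):
        if nm=='wrist' and l in('slic','cover'): continue
        c,s=fitc(im,K,W,c0,ci); print(nm,l,c.round(4),round(s,1)); draw(im,c,ci,K,W)
cv2.imwrite('pics/o1.png',cv2.resize(top[140:260,190:470],None,fx=2.8,fy=2.8)); cv2.imwrite('pics/o2.png',w)
cv2.imwrite('pics/o3.png',cv2.resize(sc[120:310,230:440],None,fx=3,fy=3))
E
```

```text
top bowl rim [ 0.5    -0.1124] 188.3
top grating hub [ 0.4951 -0.1098] 63.2
top grid [0.5854 0.1114] 92.3
top slic [0.456  0.1264] 97.6
top cover [ 0.523  -0.3559] 80.3
wrist bowl rim [ 0.5023 -0.115 ] 159.8
wrist grating hub [ 0.503  -0.1075] 82.9
wrist grid [0.5861 0.117 ] 118.4
scene bowl rim [ 0.497  -0.1105] 195.5
scene grating hub [ 0.4944 -0.0981] 84.2
scene grid [0.5914 0.1178] 191.1
scene slic [0.4571 0.1395] 164.9
scene cover [ 0.523  -0.3596] 74.1
```

View pics/o1.png

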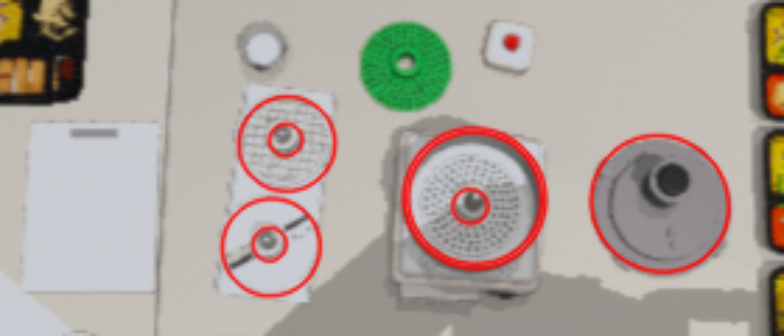

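View pics/o2.png

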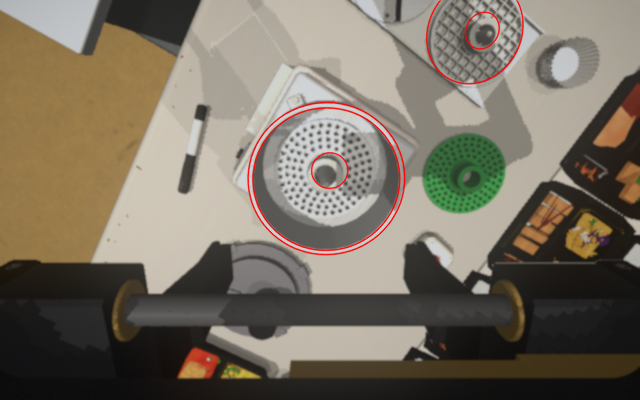

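View pics/o3.png

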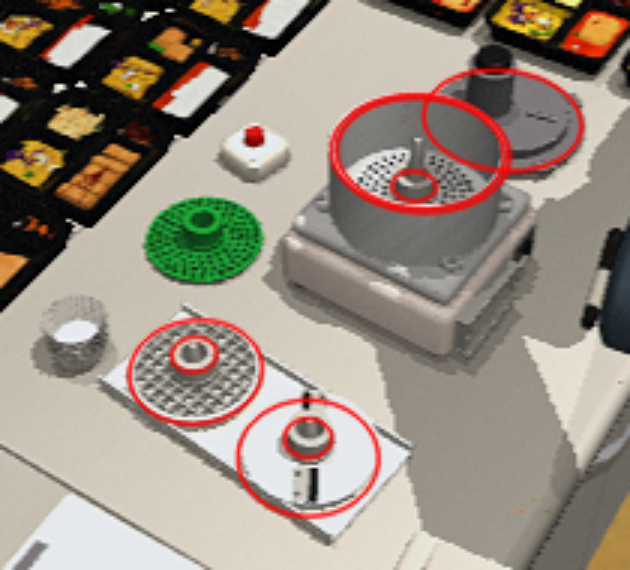

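```bash
python3 - <<'E'
from h import *
w=cv2.imread('pics/w1.png'); c=cv2.resize(w[90:260,240:410],None,fx=3.5,fy=3.5,interpolation=cv2.INTER_CUBIC)
K,W=cam('wrist')
print(proj([.491,-.109,.162],K,W),proj([.491,-.109,.13],K,W))
cv2.imwrite('pics/w1c.png',c)
E
```

```text
[[319.21798949 172.69732373]] [[319.15643241 166.19632143]]
```

View pics/w1c.png

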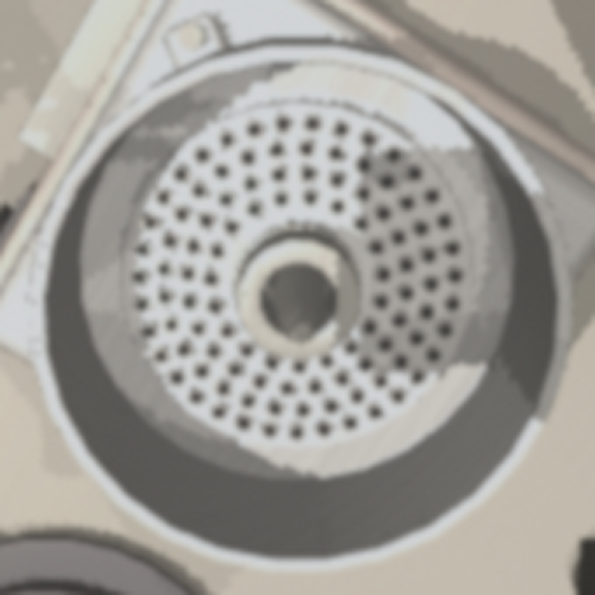

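```bash
python3 - <<'E'
from h import *
K,W=cam('wrist')
print(back((325.9,177.3),.162,K,W),back((324.9,174.5),.13,K,W),'disc',back((240+298/3.5,90+270/3.5),.105,K,W))
w=cv2.imread('pics/w1.png')
draw(w,(.4975,-.1125),[(.08,.162),(.075,.162),(.02,.13),(.06,.104),(.012,.13)],K,W)
cv2.imwrite('pics/w1d.png',cv2.resize(w[90:260,240:410],None,fx=3.5,fy=3.5,interpolation=cv2.INTER_CUBIC))
E
```

```text
[ 0.49929598 -0.10974908  0.162     ] [ 0.50119922 -0.11392226  0.13      ] disc [ 0.50031327 -0.11098082  0.105     ]
```

View pics/w1d.png

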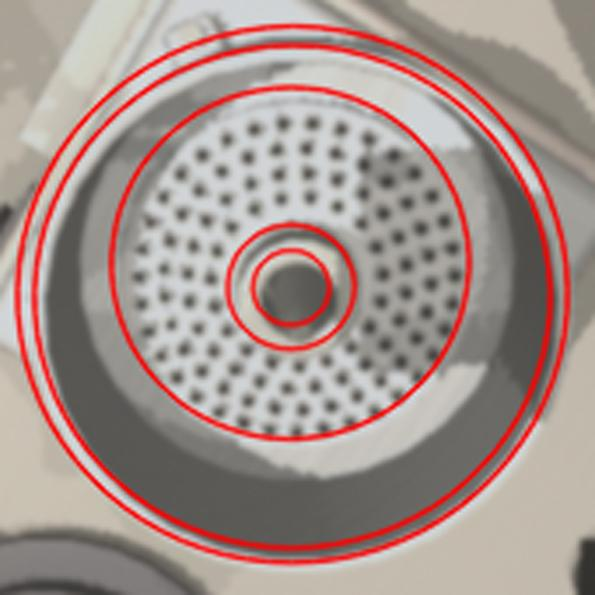

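```bash
python3 - <<'E'
from h import *
K,W=cam('wrist')
w=cv2.imread('pics/w1.png')[:250]
c,s=fitc(w,K,W,(.587,.115),[(.06,.024),(.056,.024)]);print(c)
draw(w,c,[(.06,.024),(.02,.046),(.012,.046)],K,W)
cg,s=fitc(w,K,W,(.69,-.04),[(.06,.008)],rad=.03);print(cg)
draw(w,cg,[(.06,.008)],K,W)
cv2.imwrite('pics/w1d.png',cv2.resize(w[0:220,400:600],None,fx=2.7,fy=2.7,interpolation=cv2.INTER_CUBIC))
E
```

```text
[0.59   0.1128]
[ 0.6915 -0.0366]
```

View pics/w1d.png

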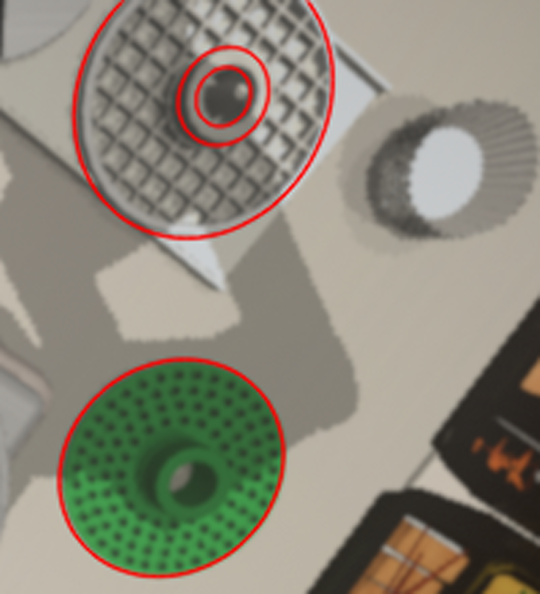

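```bash
python3 -m handwheel '{"travel":[[0.61,0.42,3],[0,0,3],[0,0,3.6],[0,0,0],[0,0,0]],"twist":[[0,0,0],[0,0,0],[0,0,0],[0,0,0],[0,0,0]],"jaw":[-0.4,-0.4,-0.4,-0.4,-0.4]}'
python3 - <<'E'
from h import *
im,K,W=grab('wrist','w2.png'); 
c=(.499,-.111)
draw(im,c,[(.08,.162),(.02,.13),(.012,.13)],K,W)
cv2.imwrite('pics/w2d.png',cv2.resize(im[60:310,190:450],None,fx=2.4,fy=2.4,interpolation=cv2.INTER_CUBIC))
E
```

```text
t: 4.38
tcp_pos: [0.5002, -0.1109, 0.2211]
ee_rot: [0.001, 0.966, 0.259, 0.001]
contact_force: [0.4, 0.0, 1.1]
width: 0.703
```

View pics/w2d.png

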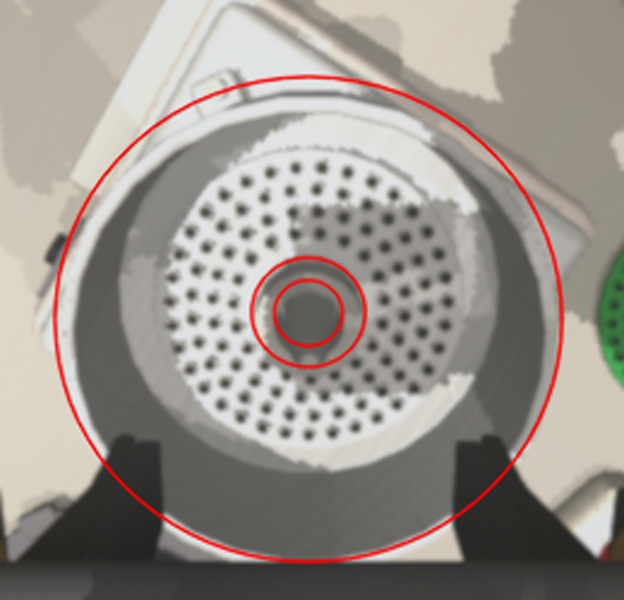

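```bash
python3 -m handwheel '{"travel":[[0,0.05,3],[0,0,3],[0,0,3],[0,0,1.2],[0,0,1.0],[0,0,0]],"twist":[[0,0,0],[0,0,0],[0,0,0],[0,0,0],[0,0,0],[0,0,0]],"jaw":[-0.4,-0.4,-0.4,-0.4,-0.4,-0.4]}'
python3 - <<'E'
from h import *
im,K,W=grab('wrist','w3.png'); im,K,W=grab('scene','s3.png'); cv2.imwrite('pics/s3c.png',cv2.resize(im[120:310,230:440],None,fx=2.5,fy=2.5))
E
```

```text
t: 5.18
tcp_pos: [0.5, -0.111, 0.1084]
ee_rot: [0.0, 0.966, 0.259, 0.0]
contact_force: [0.2, 0.2, 0.1]
width: 0.703
```

View pics/w3.png

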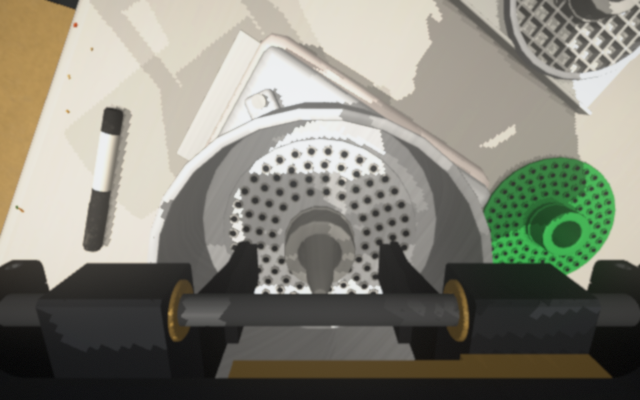

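View pics/s3c.png

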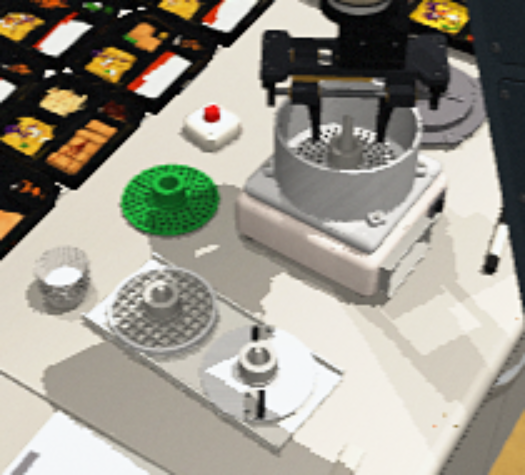

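Fingers straddle the hub (wrist view: hub at (320,235), fingers at 240 and 395), so I'll close.

```bash
python3 -m handwheel '{"travel":[[0,0,0],[0,0,0],[0,0,0],[0,0,0],[0,0,-0.5]],"twist":[[0,0,0],[0,0,0],[0,0,0],[0,0,0],[0,0,0]],"jaw":[0.5,0.5,0.5,0.5,0.5]}' 30
python3 - <<'E'
from h import *
im,K,W=grab('wrist','w4.png'); s=env.state();print(s['width'],s['tcp_pos'],s['contact_force'],s['ft_torque'])
E
```

```text
t: 5.9
tcp_pos: [0.4992, -0.1107, 0.1129]
ee_rot: [-0.0, 0.966, 0.259, -0.0]
contact_force: [1.2, -0.3, -0.3]
width: 0.275
0.26653948274945194 [ 0.49984423 -0.1109996   0.11372153] [ 0.17881769 -0.4464852   0.00321873] [ 0.02625443 -0.11723528 -0.01519343]
```

View pics/w4.png

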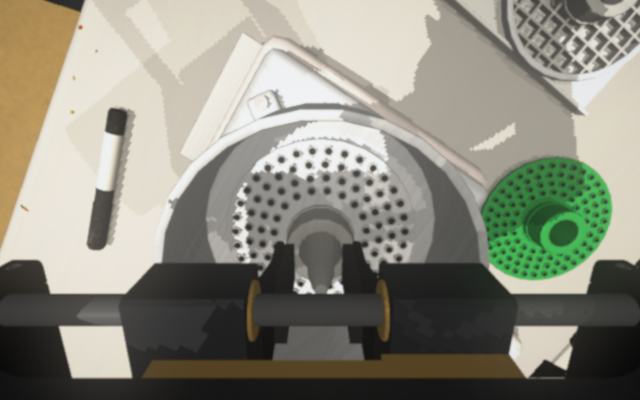

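```bash
python3 - <<'E'
from h import *
K,W=cam('wrist')
T=Rt();
for p in ([0,0,0],[0,0,-.0187],[.0,0,.017],[.01,0,0],[-.01,0,0],[0,.02,0]): 
    P=(T@np.r_[p,1])[:3]; print(p,P.round(4),proj(P,K,W))
im=cv2.imread('pics/w4.png'); cv2.imwrite('pics/w4c.png',cv2.resize(im[180:340,220:420],None,fx=4,fy=4,interpolation=cv2.INTER_CUBIC))
s=grab('scene','s4.png')[0]; cv2.imwrite('pics/s4c.png',cv2.resize(s[120:220,320:420],None,fx=6,fy=6,interpolation=cv2.INTER_CUBIC))
E
```

```text
[0, 0, 0] [ 0.4998 -0.111   0.1137] [[319.85504281 232.07196004]]
[0, 0, -0.0187] [ 0.4998 -0.111   0.1324] [[319.99072746 245.05184411]]
[0.0, 0, 0.017] [ 0.4999 -0.111   0.0967] [[319.74994882 222.01844408]]
[0.01, 0, 0] [ 0.5085 -0.106   0.1137] [[336.4610852  232.08514025]]
[-0.01, 0, 0] [ 0.4912 -0.116   0.1137] [[303.25080618 232.05878127]]
[0, 0.02, 0] [ 0.5099 -0.1283  0.1137] [[319.79096179 262.04489369]]
```

View pics/w4c.png

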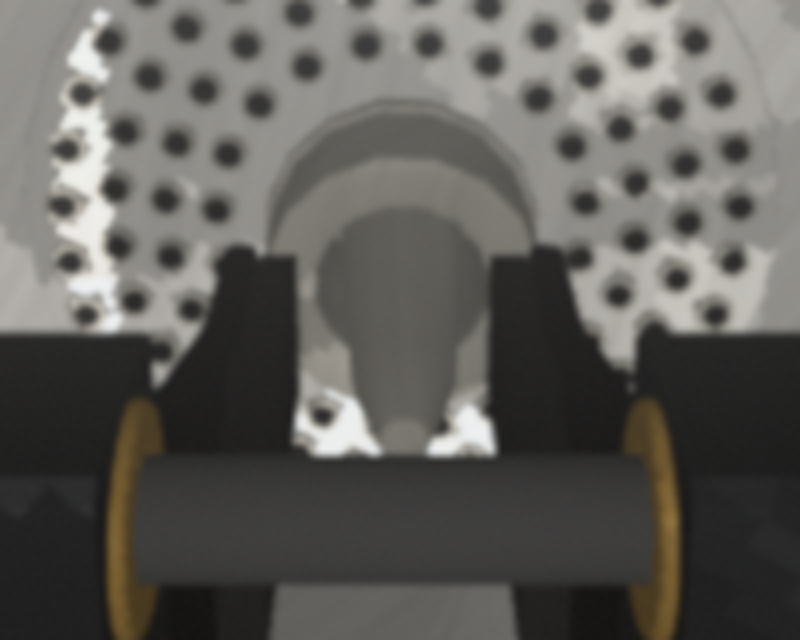

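View pics/s4c.png

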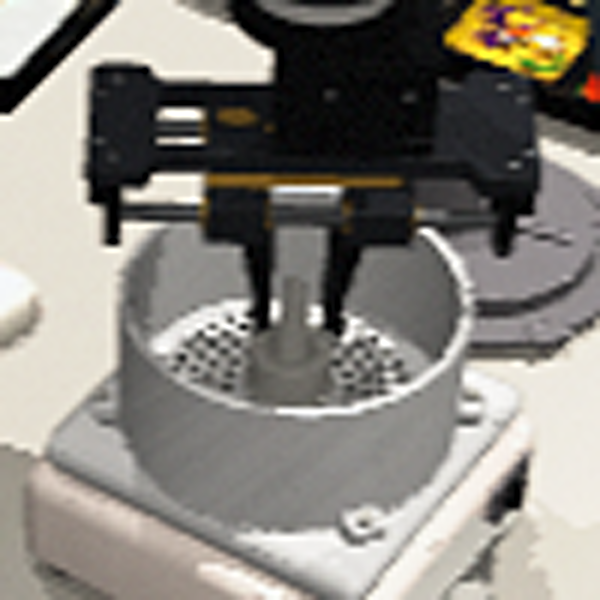

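```bash
python3 - <<'E'
from h import *
K,W=cam('scene');T=Rt()
im=cv2.imread('pics/s4.png')
for p,col in (([.0115,0,0],(0,0,255)),([-.0115,0,0],(0,0,255)),([.0115,0,-.0187],(0,255,0)),([-.0115,0,-.0187],(0,255,0)),([.095,0,-.07],(255,0,255)),([-.095,0,-.07],(255,0,255))):
    uv=proj((T@np.r_[p,1])[:3],K,W)[0]; print(p,uv); cv2.circle(im,(int(uv[0]*8),int(uv[1]*8)),6,col,-1,shift=3)
draw(im,(.4998,-.111),[(.02,.130),(.012,.130),(.08,.162)],K,W,(255,0,0))
for z in (.170,): 
    uv=proj([.4998,-.111,z],K,W)[0]; cv2.circle(im,(int(uv[0]*8),int(uv[1]*8)),6,(0,255,255),-1,shift=3)
cv2.imwrite('pics/s4d.png',cv2.resize(im[120:220,320:420],None,fx=6,fy=6,interpolation=cv2.INTER_CUBIC))
E
```

```text
[0.0115, 0, 0] [363.56136486 182.28733593]
[-0.0115, 0, 0] [371.85129449 182.52619114]
[0.0115, 0, -0.0187] [363.90169119 177.32848996]
[-0.0115, 0, -0.0187] [372.28349588 177.56471899]
[0.095, 0, -0.07] [333.64953303 162.32187514]
[-0.095, 0, -0.07] [405.06313783 164.20608381]
```

View pics/s4d.png

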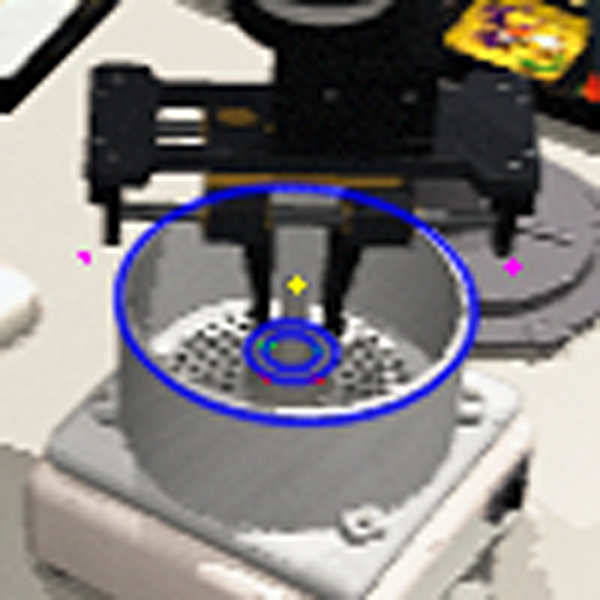

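```bash
python3 - <<'E'
from h import *
Ks,Ws=cam('scene');Kw,Ww=cam('wrist');T=Rt()
P=lambda K,W: K@np.diag([1,-1,-1])@W[:3]
for a,b in (((363.7,174.5),(348.7,242.5)),((375.8,175),(290.7,242.5))):
    X=cv2.triangulatePoints(P(Ks,Ws),P(Kw,Ww),np.array(a),np.array(b)); X=(X/X[3]).ravel(); print(X[:3],(np.linalg.inv(T)@X)[:3], proj(X[:3],Ks,Ws),proj(X[:3],Kw,Ww))
E
```

```text
[ 0.50622136 -0.0950073   0.15254777] [ 0.01344405 -0.01073695 -0.03893092] [[363.58610831 174.46211422]] [[347.7357511  242.23492413]]
[ 0.479816   -0.11134846  0.1508958 ] [-0.01759646 -0.00982686 -0.03729885] [[375.06100795 175.00525251]] [[284.5627813  242.52053197]]
```

```bash
python3 -m handwheel '{"travel":[[0,0,0],[0,0.2,0],[0,0,0],[0,0,0],[0,0,0.5],[0,0,0]],"twist":[[0,0,0],[0,0,0],[0,0,0],[0,0,0],[0,0,0],[0,0,0]],"jaw":[-0.3,-0.3,-0.3,-0.3,-0.3,-0.3]}' && python3 -m handwheel '{"travel":[[0,0,0.3],[0,0,0.3],[0,0,0]],"twist":[[0,0,0],[0,0,0],[0,0,0]],"jaw":[-0.3,-0.3,-0.3]}'
python3 - <<'E'
from h import *
im,K,W=grab('wrist','w5.png'); s=grab('scene','s5.png')[0]; cv2.imwrite('pics/s5c.png',cv2.resize(s[120:220,320:420],None,fx=6,fy=6,interpolation=cv2.INTER_CUBIC))
E
```

```text
t: 6.75
tcp_pos: [0.5001, -0.1124, 0.1075]
ee_rot: [-0.0, 0.966, 0.259, -0.0]
contact_force: [0.4, 0.4, -0.4]
width: 0.646
t: 7.12
tcp_pos: [0.5003, -0.1125, 0.1017]
ee_rot: [-0.0, 0.966, 0.259, -0.0]
contact_force: [0.3, 0.3, -0.1]
width: 0.651
```

View pics/s5c.png

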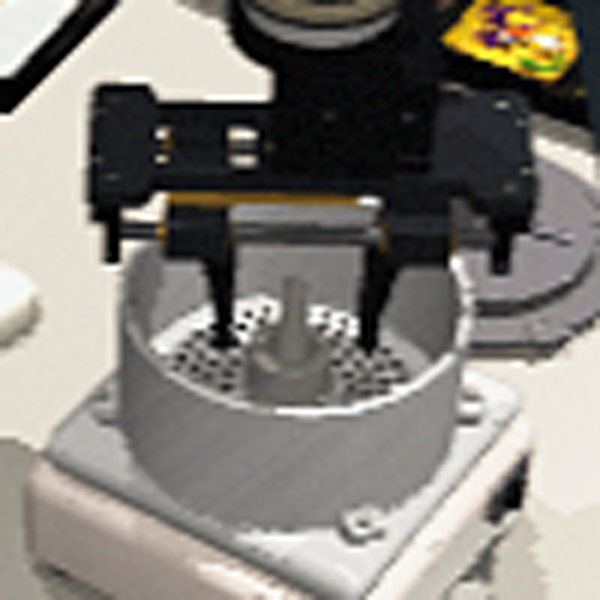

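View pics/w5.png

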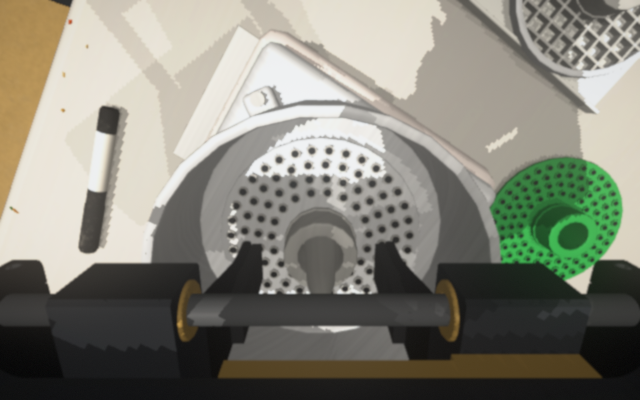

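```bash
python3 -m handwheel '{"travel":[[0,0,0.3],[0,0,0.3],[0,0,0.3],[0,0,0]],"twist":[[0,0,0],[0,0,0],[0,0,0],[0,0,0]],"jaw":[-0.3,-0.3,-0.3,-0.3]}' && python3 -m handwheel '{"travel":[[0,0,0.2],[0,0,0.2],[0,0,0]],"twist":[[0,0,0],[0,0,0],[0,0,0]],"jaw":[-0.3,-0.3,-0.3]}'
python3 - <<'E'
from h import *
im,K,W=grab('wrist','w6.png'); s=grab('scene','s6.png')[0]; cv2.imwrite('pics/s6c.png',cv2.resize(s[120:220,320:420],None,fx=6,fy=6,interpolation=cv2.INTER_CUBIC))
E
```

```text
t: 7.72
tcp_pos: [0.5003, -0.1125, 0.0927]
ee_rot: [-0.0, 0.966, 0.259, -0.0]
contact_force: [0.6, -1.2, 0.1]
width: 0.647
t: 8.1
tcp_pos: [0.5005, -0.1126, 0.0889]
ee_rot: [-0.0, 0.966, 0.259, -0.0]
contact_force: [0.5, -0.1, -0.0]
width: 0.653
```

View pics/s6c.png

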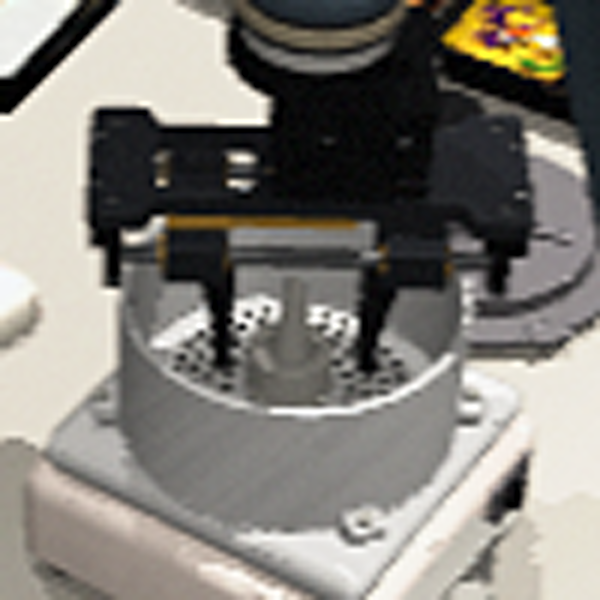

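```bash
python3 -m handwheel '{"travel":[[0,0,0.3],[0,0,0.2],[0,0,0]],"twist":[[0,0,0],[0,0,0],[0,0,0]],"jaw":[-0.3,-0.3,-0.3]}' && python3 -m handwheel '{"travel":[[0,0,0.2],[0,0,0.2],[0,0,0]],"twist":[[0,0,0],[0,0,0],[0,0,0]],"jaw":[-0.3,-0.3,-0.3]}'
python3 - <<'E'
from h import *
im,K,W=grab('wrist','w7.png'); s=grab('scene','s7.png')[0]; cv2.imwrite('pics/s7c.png',cv2.resize(s[120:220,320:420],None,fx=6,fy=6,interpolation=cv2.INTER_CUBIC))
E
```

```text
t: 8.57
tcp_pos: [0.5004, -0.1125, 0.0838]
ee_rot: [-0.0, 0.966, 0.259, -0.0]
contact_force: [0.1, 0.3, 0.5]
width: 0.649
t: 8.95
tcp_pos: [0.5004, -0.1126, 0.0799]
ee_rot: [-0.0, 0.966, 0.259, -0.0]
contact_force: [-0.4, -0.6, 0.7]
width: 0.652
```

View pics/s7c.png

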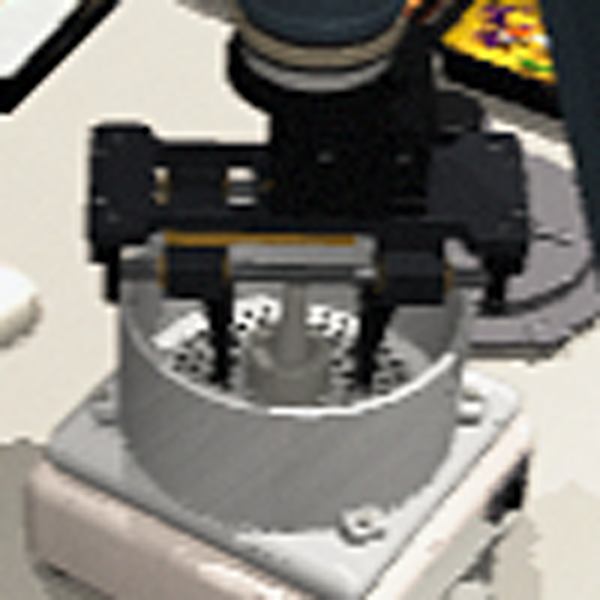

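View pics/w7.png

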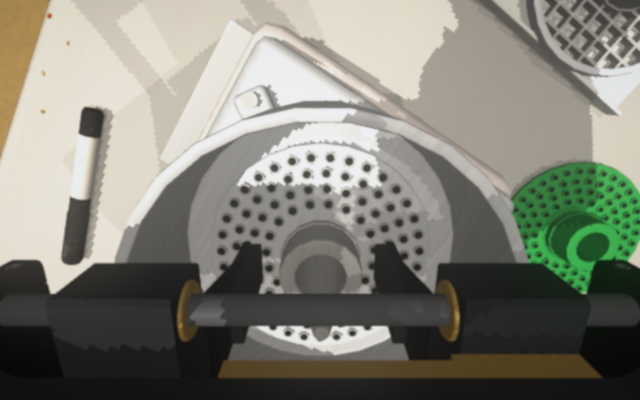

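```bash
python3 -m handwheel '{"travel":[[0,0,0],[0,0,0],[0,0,0],[0,0,0],[0,0,0]],"twist":[[0,0,0],[0,0,0],[0,0,0],[0,0,0],[0,0,0]],"jaw":[0.5,0.5,0.5,0.5,0.5]}' 30
python3 - <<'E'
from h import *
im,K,W=grab('wrist','w8.png'); s=env.state();print(s['width'],s['tcp_pos'],s['contact_force'],s['ft_torque'])
E
```

```text
t: 9.68
tcp_pos: [0.5008, -0.1126, 0.0802]
ee_rot: [0.0, 0.966, 0.259, 0.0]
contact_force: [1.0, 0.8, 1.2]
width: 0.445
0.4517297704512972 [ 0.50084432 -0.1125995   0.08015865] [2.38542384 1.44920952 0.940008  ] [ 0.18306548 -0.24612617 -0.00850662]
```

View pics/w8.png

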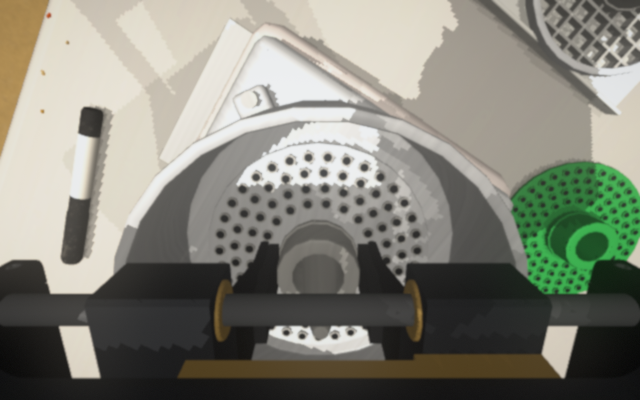

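```bash
python3 -m handwheel '{"travel":[[0,0,-0.5],[0,0,-1],[0,0,-2],[0,0,-3],[0,0,-3],[0,0,-3],[0,0,0]],"twist":[[0,0,0],[0,0,0],[0,0,0],[0,0,0],[0,0,0],[0,0,0],[0,0,0]],"jaw":[0.5,0.5,0.5,0.5,0.5,0.5,0.5]}' 40
python3 - <<'E'
from h import *
im,K,W=grab('wrist','w9.png'); s=grab('scene','s9.png')[0]; cv2.imwrite('pics/s9c.png',cv2.resize(s[60:260,260:460],None,fx=3,fy=3,interpolation=cv2.INTER_CUBIC))
E
```

```text
t: 10.6
tcp_pos: [0.5022, -0.1134, 0.2075]
ee_rot: [0.002, 0.966, 0.259, 0.002]
contact_force: [-0.6, -0.3, -2.7]
width: 0.448
```

View pics/w9.png

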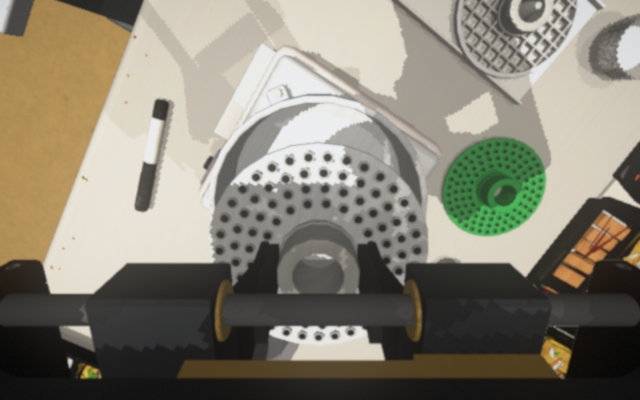

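View pics/s9c.png

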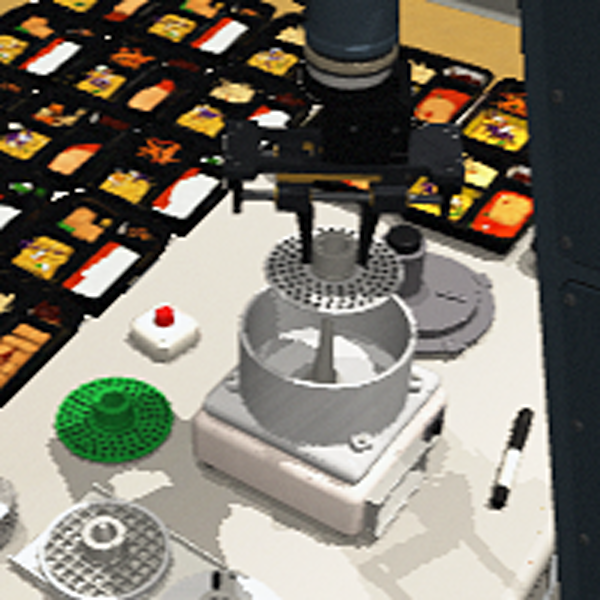

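```bash
python3 -m handwheel '{"travel":[[1,-1.7,-0.5],[2.1,-3.64,0],[2.1,-3.64,0],[2.1,-3.64,0],[2.1,-3.64,0],[2.1,-3.64,0],[2.1,-3.64,0],[2.1,-3.64,0],[2.1,-3.64,0],[2.1,-3.64,0],[2.1,-3.64,0],[1,-1.7,0],[0,0,0],[0,0,0]],"twist":[[0,0,0],[0,0,0],[0,0,0],[0,0,0],[0,0,0],[0,0,0],[0,0,0],[0,0,0],[0,0,0],[0,0,0],[0,0,0],[0,0,0],[0,0,0],[0,0,0]],"jaw":[0.5,0.5,0.5,0.5,0.5,0.5,0.5,0.5,0.5,0.5,0.5,0.5,0.5,0.5]}' 40
python3 - <<'E'
from h import *
K=cam('wrist')[0]; T=np.array(imaging.calibration('wrist')['T_tool_cam'])
# bore centre in w9 -> tool plane z=-.050
for uv in ((319,272),(319,270)):
    d=T[:3,:3]@(np.linalg.inv(K)@[uv[0],uv[1],1]*[1,-1,-1]); o=T[:3,3]; print(o+d*(-.05-o[2])/d[2])
im=grab('wrist','w10.png')[0]; print(Rt().round(4)[:3,3])
E
```

```text
t: 12.45
tcp_pos: [0.4997, 0.3458, 0.2095]
ee_rot: [0.001, 0.966, 0.259, -0.001]
contact_force: [0.3, -0.4, -2.0]
width: 0.446
[-0.00060025 -0.00053004 -0.05      ]
[-0.00060157 -0.00157373 -0.05      ]
[0.4999 0.3457 0.2097]
```

View pics/w10.png

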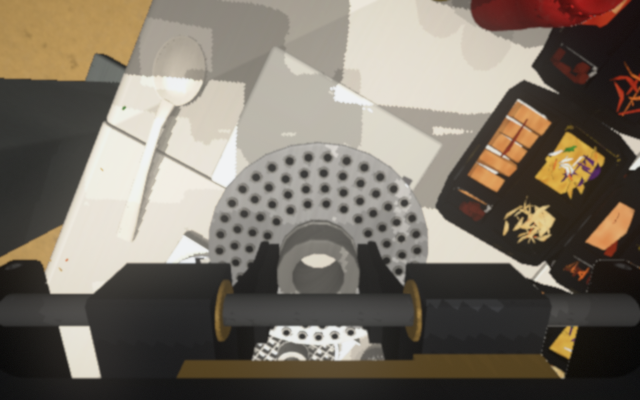

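```bash
python3 -m handwheel '{"travel":[[0,0,4],[0,0,4],[0,0,4],[0,0,4],[0,0,3],[0,0,1],[0,0,0.5],[0,0,0.3],[0,0,0]],"twist":[[0,0,0],[0,0,0],[0,0,0],[0,0,0],[0,0,0],[0,0,0],[0,0,0],[0,0,0],[0,0,0]],"jaw":[0.5,0.5,0.5,0.5,0.5,0.5,0.5,0.5,0.5]}' 40
```

```text
t: 13.62
tcp_pos: [0.5009, 0.3473, 0.003]
ee_rot: [-0.0, 0.966, 0.259, 0.001]
contact_force: [0.1, -0.3, -2.2]
width: 0.448
```

```bash
python3 -m handwheel '{"travel":[[0,0,0.2],[0,0,0.2],[0,0,0.1],[0,0,0]],"twist":[[0,0,0],[0,0,0],[0,0,0],[0,0,0]],"jaw":[0.5,0.5,0.5,0.5]}' 40
```

```text
t: 14.12
tcp_pos: [0.5001, 0.347, -0.0031]
ee_rot: [0.0, 0.966, 0.259, -0.0]
contact_force: [0.4, -0.0, -2.1]
width: 0.445
```

```bash
python3 -m handwheel '{"travel":[[0,0,0.1],[0,0,0.1],[0,0,0]],"twist":[[0,0,0],[0,0,0],[0,0,0]],"jaw":[0.5,0.5,0.5]}' 40;  python3 -c "
from h import *
s=grab('scene','s11.png')[0]; cv2.imwrite('pics/s11c.png',cv2.resize(s[200:400,180:360],None,fx=3,fy=3,interpolation=cv2.INTER_CUBIC))"
```

```text
t: 14.5
tcp_pos: [0.5004, 0.3471, -0.0039]
ee_rot: [-0.0, 0.966, 0.259, 0.0]
contact_force: [-1.9, 0.0, 4.9]
width: 0.446
```

View pics/s11c.png

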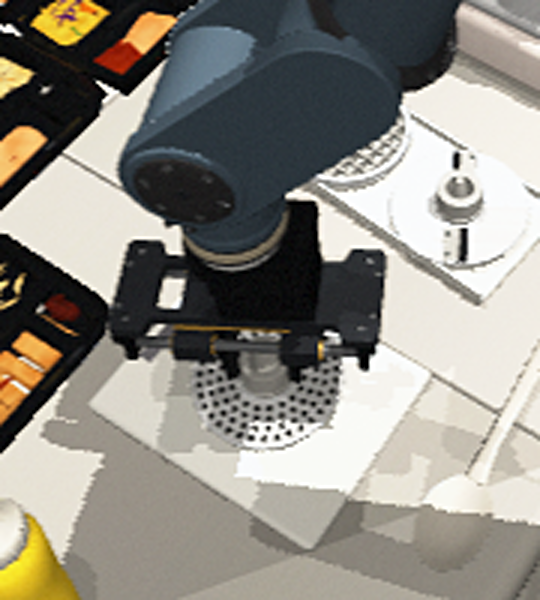

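```bash
python3 -m handwheel '{"travel":[[0,0,0],[0,0,0],[0,0,0],[0,0,-1],[0,0,-3],[0,0,-4],[0,0,-5],[0,0,-5],[-0.66,4.1,0],[-0.66,4.1,0],[-0.66,4.1,0],[-0.66,4.1,0],[-0.66,4.1,0],[-0.66,4.1,0],[0,0,0],[0,0,0]],"twist":[[0,0,0],[0,0,0],[0,0,0],[0,0,0],[0,0,0],[0,0,0],[0,0,0],[0,0,0],[0,0,0],[0,0,0],[0,0,0],[0,0,0],[0,0,0],[0,0,0],[0,0,0],[0,0,0]],"jaw":[-0.4,-0.4,-0.4,-0.4,-0.4,-0.4,-0.4,-0.4,-0.4,-0.4,-0.4,-0.4,-0.4,-0.4,-0.4,-0.4]}' 30
python3 - <<'E'
from h import *
im,K,W=grab('wrist','w12.png'); print(Rt()[:3,3].round(4)); c=Rt()[:3,3]
draw(im,c,[(.06,.024),(.02,.046),(.012,.046)],K,W); cv2.imwrite('pics/w12d.png',im)
s=grab('scene','s12.png')[0]; cv2.imwrite('pics/s12c.png',cv2.resize(s[200:400,180:360],None,fx=3,fy=3,interpolation=cv2.INTER_CUBIC))
E
```

```text
t: 16.55
tcp_pos: [0.5888, 0.1145, 0.1753]
ee_rot: [-0.0, 0.966, 0.259, -0.0]
contact_force: [0.5, 0.1, 0.6]
width: 0.702
[0.5886 0.1151 0.1752]
```

View pics/w12d.png

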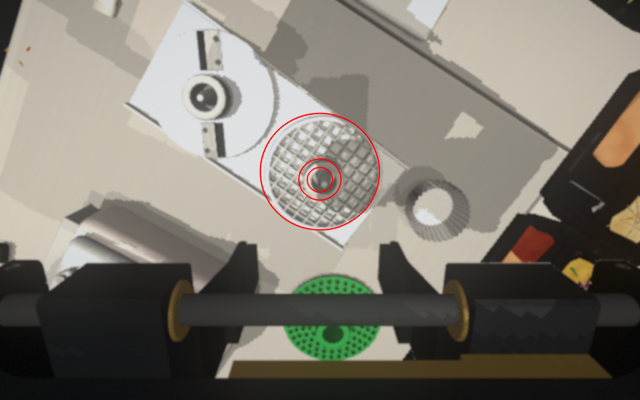

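View pics/s12c.png

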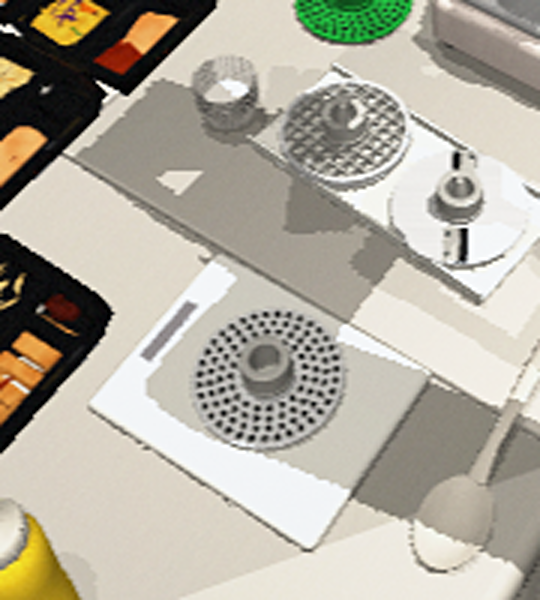

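```bash
python3 - <<'E'
from h import *
im=cv2.imread('pics/w12.png'); cv2.imwrite('pics/w12c.png',cv2.resize(im[60:250,170:400],None,fx=3.4,fy=3.1,interpolation=cv2.INTER_CUBIC))
E
```

```text
(no output)
```

View pics/w12c.png

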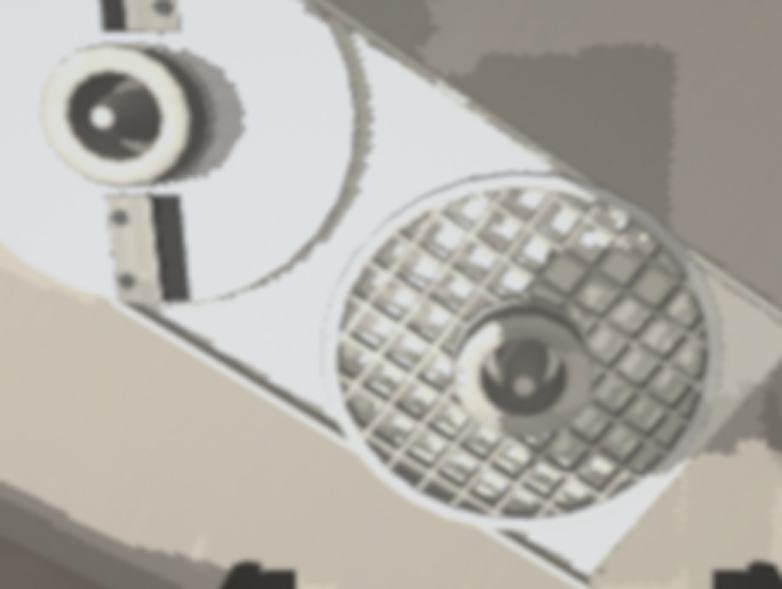

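```bash
python3 - <<'E'
from h import *
K,W=cam('wrist'); T=Rt(); t=T[:3,3]; print(t)
for n,uv,z in (('grid ring',(323.4,171.6),.024),('grid bore',(323.8,181),.046),('slic bore',(203.8,96.8),.046)):
    P=back(uv,z,K,W); print(n,P.round(4),'tool delta cm',(T[:3,:3].T@(P-t)*100).round(2))
E
```

```text
[0.58856899 0.11537662 0.17522227]
grid ring [0.5906 0.1202 0.024 ] tool delta cm [ 0.42 -0.31 15.12]
grid bore [0.5927 0.1167 0.046 ] tool delta cm [ 0.43  0.11 12.92]
slic bore [0.4619 0.1295 0.046 ] tool delta cm [-10.24  -7.57  12.93]
```

```bash
python3 -m handwheel '{"travel":[[0.43,-0.05,3],[0,0,4],[0,0,4],[0,0,3.5],[0,0,2],[0,0,1.2],[0,0,0.2],[0,0,0]],"twist":[[0,0,0],[0,0,0],[0,0,0],[0,0,0],[0,0,0],[0,0,0],[0,0,0],[0,0,0]],"jaw":[-0.4,-0.4,-0.4,-0.4,-0.4,-0.4,-0.4,-0.4]}' 30 && python3 -m handwheel '{"travel":[[0,0,0],[0,0,0],[0,0,0],[0,0,0],[0,0,0]],"twist":[[0,0,0],[0,0,0],[0,0,0],[0,0,0],[0,0,0]],"jaw":[0.5,0.5,0.5,0.5,0.5]}' 40
python3 - <<'E'
from h import *
im=grab('wrist','w13.png')[0]
E
```

```text
t: 17.65
tcp_pos: [0.5933, 0.1173, -0.0032]
ee_rot: [0.0, 0.966, 0.26, 0.001]
contact_force: [0.3, 0.2, -0.9]
width: 0.703
t: 18.27
tcp_pos: [0.5933, 0.1169, -0.0034]
ee_rot: [0.0, 0.966, 0.259, 0.001]
contact_force: [-0.1, 0.2, 5.1]
width: 0.448
```

View pics/w13.png

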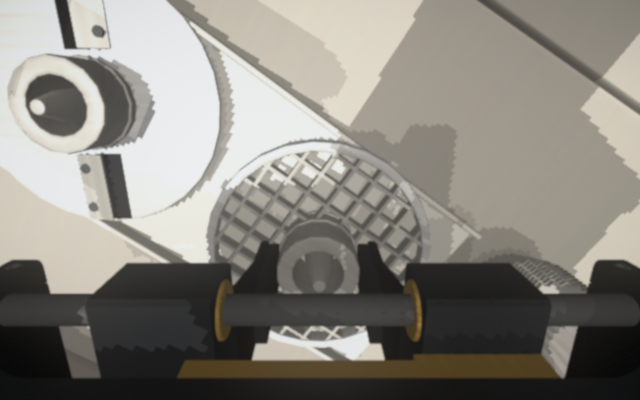

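```bash
python3 -m handwheel '{"travel":[[0,0,-0.5],[0,0,-1.5],[0,0,-3],[0,0,-4],[0,0,-4.5],[0,0,-4.5],[0,0,-4],[-3.25,2.54,0],[-3.25,2.54,0],[-3.25,2.54,0],[-3.25,2.54,0],[-3.25,2.54,0],[-3.25,2.54,0],[0,0,0],[0,0,0]],"twist":[[0,0,0],[0,0,0],[0,0,0],[0,0,0],[0,0,0],[0,0,0],[0,0,0],[0,0,0],[0,0,0],[0,0,0],[0,0,0],[0,0,0],[0,0,0],[0,0,0],[0,0,0]],"jaw":[0.5,0.5,0.5,0.5,0.5,0.5,0.5,0.5,0.5,0.5,0.5,0.5,0.5,0.5,0.5]}' 40
python3 - <<'E'
from h import *
im=grab('wrist','w14.png')[0];  s=grab('scene','s14.png')[0]; cv2.imwrite('pics/s14c.png',cv2.resize(s[60:260,260:460],None,fx=3,fy=3,interpolation=cv2.INTER_CUBIC))
E
```

```text
t: 20.2
tcp_pos: [0.4999, -0.1123, 0.2163]
ee_rot: [-0.0, 0.966, 0.259, 0.0]
contact_force: [0.7, -0.0, -2.6]
width: 0.444
```

View pics/w14.png

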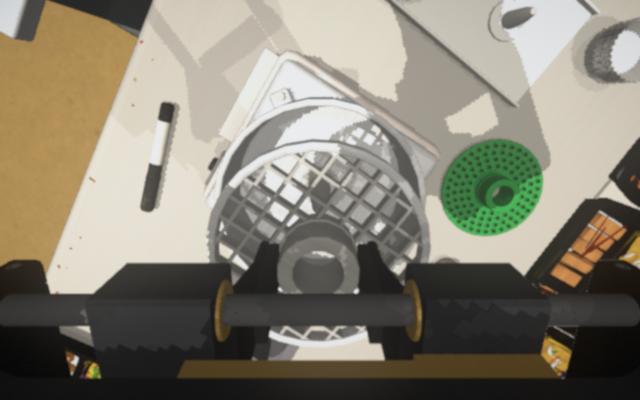

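View pics/s14c.png

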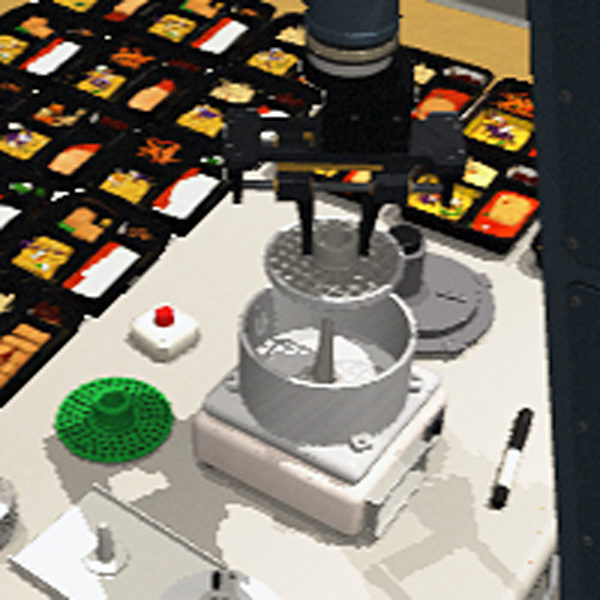

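```bash
python3 -m handwheel '{"travel":[[0,0,2.5],[0,0,2.5],[0,0,1],[0,0,1],[0,0,1],[0,0,0]],"twist":[[0,0,0],[0,0,0],[0,0,0],[0,0,0],[0,0,0],[0,0,0]],"jaw":[0.5,0.5,0.5,0.5,0.5,0.5]}' 40
```

```text
t: 21.05
tcp_pos: [0.4999, -0.1124, 0.1356]
ee_rot: [-0.0, 0.966, 0.259, -0.0]
contact_force: [-0.3, 0.7, -2.8]
width: 0.447
```

```bash
python3 -m handwheel '{"travel":[[0,0,1],[0,0,1],[0,0,1],[0,0,1],[0,0,0.8],[0,0,0.4],[0,0,0]],"twist":[[0,0,0],[0,0,0],[0,0,0],[0,0,0],[0,0,0],[0,0,0],[0,0,0]],"jaw":[0.5,0.5,0.5,0.5,0.5,0.5,0.5]}' 40
```

```text
t: 21.92
tcp_pos: [0.5002, -0.1127, 0.0838]
ee_rot: [-0.0, 0.966, 0.259, -0.0]
contact_force: [-0.6, -0.1, -3.2]
width: 0.448
```

```bash
python3 -m handwheel '{"travel":[[0,0,0.2],[0,0,0.1],[0,0,0.1],[0,0,0.05],[0,0,0]],"twist":[[0,0,0],[0,0,0],[0,0,0],[0,0,0],[0,0,0]],"jaw":[0.5,0.5,0.5,0.5,0.5]}' 40
```

```text
t: 22.55
tcp_pos: [0.5003, -0.1127, 0.0805]
ee_rot: [0.0, 0.966, 0.259, 0.0]
contact_force: [-1.5, 0.5, 4.7]
width: 0.447
```

```bash
python3 -m handwheel '{"travel":[[0,0,0],[0,0,0],[0,0,0],[0,0,-1],[0,0,-3],[0,0,-4],[0,0,-3.5],[1.46,-3.82,0],[1.46,-3.82,0],[1.46,-3.82,0],[1.46,-3.82,0],[1.46,-3.82,1],[1.46,-3.82,1],[0,0,0],[0,0,0]],"twist":[[0,0,0],[0,0,0],[0,0,0],[0,0,0],[0,0,0],[0,0,0],[0,0,0],[0,0,0],[0,0,0],[0,0,0],[0,0,0],[0,0,0],[0,0,0],[0,0,0],[0,0,0]],"jaw":[-0.4,-0.4,-0.4,-0.4,-0.4,-0.4,-0.4,-0.4,-0.4,-0.4,-0.4,-0.4,-0.4,-0.4,-0.4]}' 30
python3 - <<'E'
from h import *
im=grab('wrist','w15.png')[0];  s=grab('scene','s15.png')[0]; cv2.imwrite('pics/s15c.png',cv2.resize(s[110:310,260:460],None,fx=3,fy=3,interpolation=cv2.INTER_CUBIC))
cv2.imwrite('pics/w15c.png',cv2.resize(im[90:260,230:410],None,fx=3.5,fy=3.5,interpolation=cv2.INTER_CUBIC)); print(Rt()[:3,3])
E
```

```text
t: 24.42
tcp_pos: [0.4617, 0.1293, 0.175]
ee_rot: [0.0, 0.966, 0.26, 0.0]
contact_force: [-0.3, 0.8, 0.3]
width: 0.7
[0.46198903 0.1286812  0.17507224]
```

View pics/w15c.png

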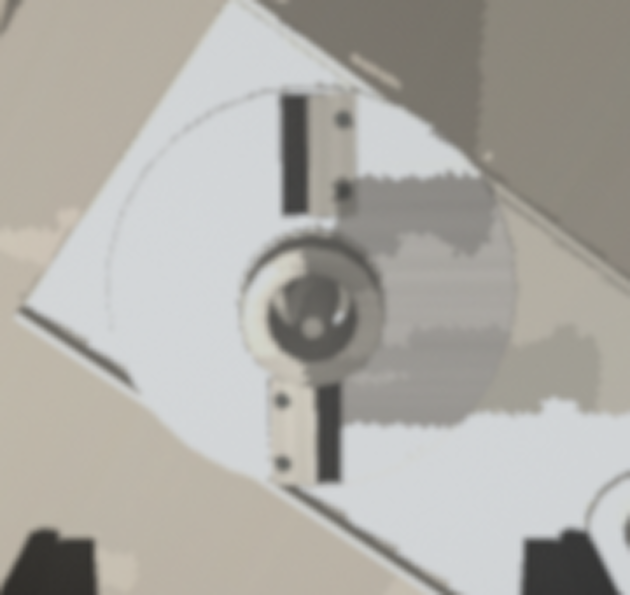

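View pics/s15c.png

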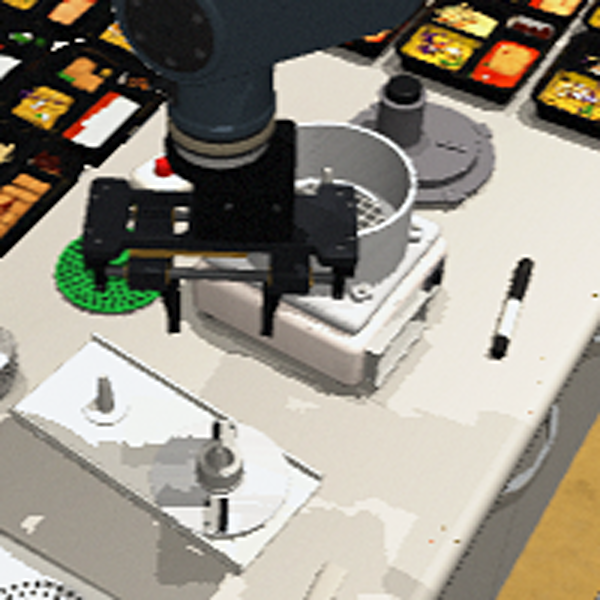

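```bash
python3 -m handwheel '{"travel":[[0.05,0,3],[0,0,4],[0,0,4],[0,0,3.5],[0,0,2],[0,0,1.2],[0,0,0.2],[0,0,0]],"twist":[[0,0,0],[0,0,0],[0,0,0],[0,0,0],[0,0,0],[0,0,0],[0,0,0],[0,0,0]],"jaw":[-0.4,-0.4,-0.4,-0.4,-0.4,-0.4,-0.4,-0.4]}' 30 && python3 -m handwheel '{"travel":[[0,0,0],[0,0,0],[0,0,0],[0,0,0],[0,0,0]],"twist":[[0,0,0],[0,0,0],[0,0,0],[0,0,0],[0,0,0]],"jaw":[0.5,0.5,0.5,0.5,0.5]}' 40
python3 - <<'E'
from h import *
im=grab('wrist','w16.png')[0]
E
```

```text
t: 25.52
tcp_pos: [0.4624, 0.1296, -0.0039]
ee_rot: [0.0, 0.966, 0.259, 0.001]
contact_force: [0.1, -0.0, -0.1]
width: 0.706
t: 26.15
tcp_pos: [0.4621, 0.13, -0.0041]
ee_rot: [0.0, 0.966, 0.259, 0.001]
contact_force: [-0.2, 1.2, 5.7]
width: 0.452
```

View pics/w16.png

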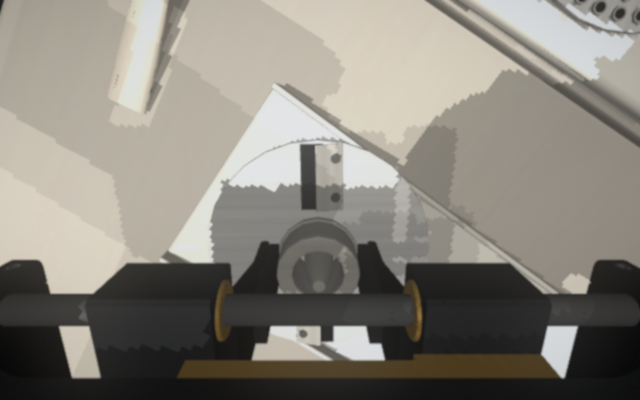

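```bash
python3 -m handwheel '{"travel":[[0,0,-0.5],[0,0,-1.5],[0,0,-3],[0,0,-4],[0,0,-4.5],[0,0,-4.5],[0,0,-4],[-1.47,3.82,0],[-1.47,3.82,0],[-1.47,3.82,0],[-1.47,3.82,0],[-1.47,3.82,0],[-1.47,3.82,0],[0,0,0],[0,0,0]],"twist":[[0,0,0],[0,0,0],[0,0,0],[0,0,0],[0,0,0],[0,0,0],[0,0,0],[0,0,0],[0,0,0],[0,0,0],[0,0,0],[0,0,0],[0,0,0],[0,0,0],[0,0,0]],"jaw":[0.5,0.5,0.5,0.5,0.5,0.5,0.5,0.5,0.5,0.5,0.5,0.5,0.5,0.5,0.5]}' 40
```

```text
t: 28.08
tcp_pos: [0.499, -0.1121, 0.2155]
ee_rot: [-0.001, 0.966, 0.259, -0.001]
contact_force: [0.3, 0.8, -2.9]
width: 0.451
```

```bash
python3 -m handwheel '{"travel":[[0.08,0.1,2.5],[0,0,2],[0,0,1],[0,0,1],[0,0,1],[0,0,1],[0,0,0.8],[0,0,0.4],[0,0,0]],"twist":[[0,0,0],[0,0,0],[0,0,0],[0,0,0],[0,0,0],[0,0,0],[0,0,0],[0,0,0],[0,0,0]],"jaw":[0.5,0.5,0.5,0.5,0.5,0.5,0.5,0.5,0.5]}' 40
```

```text
t: 29.2
tcp_pos: [0.5013, -0.1132, 0.1183]
ee_rot: [-0.0, 0.966, 0.259, -0.0]
contact_force: [-0.8, -0.0, -2.2]
width: 0.447
```

```bash
python3 -m handwheel '{"travel":[[-0.05,0,0.2],[0,0,0.1],[0,0,0.1],[0,0,0.05],[0,0,0]],"twist":[[0,0,0],[0,0,0],[0,0,0],[0,0,0],[0,0,0]],"jaw":[0.5,0.5,0.5,0.5,0.5]}' 40
```

```text
t: 29.82
tcp_pos: [0.501, -0.1134, 0.1141]
ee_rot: [0.0, 0.966, 0.259, 0.0]
contact_force: [0.9, -1.1, -2.4]
width: 0.447
```

```bash
python3 -m handwheel '{"travel":[[0,0,0.1],[0,0,0.05],[0,0,0]],"twist":[[0,0,0],[0,0,0],[0,0,0]],"jaw":[0.5,0.5,0.5]}' 40
```

```text
t: 30.2
tcp_pos: [0.5011, -0.1135, 0.1139]
ee_rot: [0.0, 0.966, 0.259, 0.0]
contact_force: [-2.6, 0.2, 7.1]
width: 0.449
```

```bash
python3 -m handwheel '{"travel":[[0,0,0],[0,0,0],[0,0,0],[0,0,-1],[0,0,-3],[0,0,-4],[0,0,-3],[0,0,0]],"twist":[[0,0,0],[0,0,0],[0,0,0],[0,0,0],[0,0,0],[0,0,0],[0,0,0],[0,0,0]],"jaw":[-0.4,-0.4,-0.4,-0.4,-0.4,-0.4,-0.4,-0.4]}' 30
python3 - <<'E'
from h import *
im,K,W=grab('wrist','w17.png'); s=grab('scene','s17.png')[0]; cv2.imwrite('pics/s17c.png',cv2.resize(s[110:260,300:450],None,fx=4,fy=4,interpolation=cv2.INTER_CUBIC)); print(Rt()[:3,3])
draw(im,(.5007,-.113),[(.06,.138),(.02,.164)],K,W); cv2.imwrite('pics/w17d.png',im)
E
```

```text
t: 31.2
tcp_pos: [0.5028, -0.1143, 0.2254]
ee_rot: [0.002, 0.966, 0.259, 0.003]
contact_force: [0.2, -0.2, -1.5]
width: 0.697
[ 0.50055488 -0.11326544  0.2224281 ]
```

View pics/w17d.png

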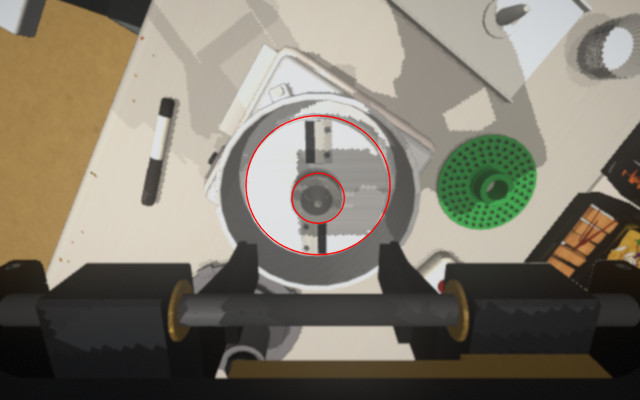

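View pics/s17c.png

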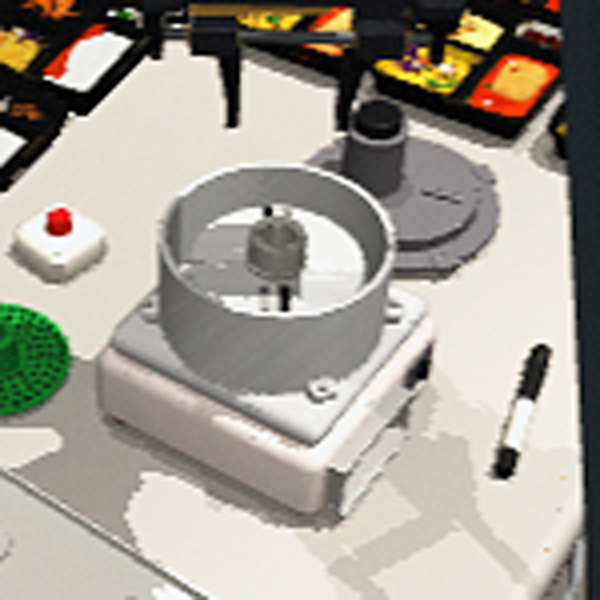

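```bash
python3 -m handwheel '{"travel":[[2.09,-3.62,0],[2.09,-3.62,0],[2.09,-3.62,0],[2.09,-3.62,0],[2.09,-3.62,0],[2.09,-3.62,0],[2.09,-3.62,0],[2.09,-3.62,0],[2.09,-3.62,0],[2.09,-3.62,1],[2.09,-3.62,2],[0,0,4],[0,0,4],[0,0,0],[0,0,0]],"twist":[[0,0,0],[0,0,0],[0,0,0],[0,0,0],[0,0,0],[0,0,0],[0,0,0],[0,0,0],[0,0,0],[0,0,0],[0,0,0],[0,0,0],[0,0,0],[0,0,0],[0,0,0]],"jaw":[-0.4,-0.4,-0.4,-0.4,-0.4,-0.4,-0.4,-0.4,-0.4,-0.4,-0.4,-0.4,-0.4,-0.4,-0.4]}' 30
python3 - <<'E'
from h import *
im,K,W=grab('wrist','w18.png'); print(Rt()[:3,3])
draw(im,(.5004,.3471),[(.06,.020),(.02,.046)],K,W); cv2.imwrite('pics/w18d.png',im)
E
```

```text
t: 33.17
tcp_pos: [0.5008, 0.3464, 0.1127]
ee_rot: [-0.0, 0.966, 0.259, -0.0]
contact_force: [1.1, -0.1, 0.3]
width: 0.702
[0.50145135 0.34665105 0.11365236]
```

View pics/w18d.png

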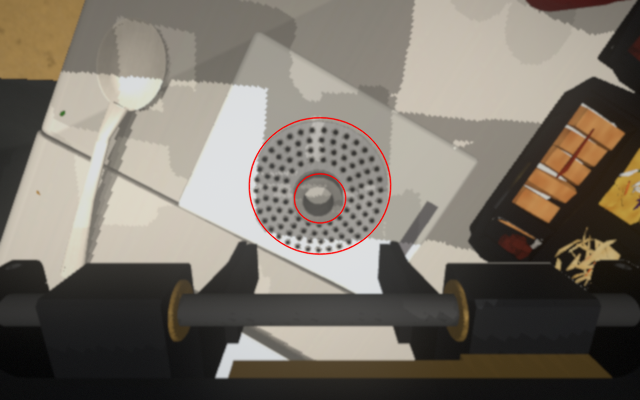

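```bash
python3 -m handwheel '{"travel":[[0,0,4],[0,0,4],[0,0,2.5],[0,0,1],[0,0,0.1],[0,0,0]],"twist":[[0,0,0],[0,0,0],[0,0,0],[0,0,0],[0,0,0],[0,0,0]],"jaw":[-0.4,-0.4,-0.4,-0.4,-0.4,-0.4]}' 30 && python3 -m handwheel '{"travel":[[0,0,0],[0,0,0],[0,0,0],[0,0,0],[0,0,0]],"twist":[[0,0,0],[0,0,0],[0,0,0],[0,0,0],[0,0,0]],"jaw":[0.5,0.5,0.5,0.5,0.5]}' 40 && python3 -m handwheel '{"travel":[[0,0,-0.5],[0,0,-1.5],[0,0,-3],[0,0,-4],[0,0,-4],[0,0,0]],"twist":[[0,0,0],[0,0,0],[0,0,0],[0,0,0],[0,0,0],[0,0,0]],"jaw":[0.5,0.5,0.5,0.5,0.5,0.5]}' 40
```

```text
t: 33.98
tcp_pos: [0.5017, 0.3469, -0.0019]
ee_rot: [-0.0, 0.966, 0.259, 0.002]
contact_force: [-0.0, -0.5, 1.3]
width: 0.702
t: 34.6
tcp_pos: [0.5007, 0.3465, -0.0031]
ee_rot: [-0.0, 0.966, 0.259, 0.0]
contact_force: [-0.4, -0.2, 4.6]
width: 0.445
t: 35.35
tcp_pos: [0.5031, 0.3476, 0.1307]
ee_rot: [-0.001, 0.966, 0.259, 0.004]
contact_force: [0.0, 0.2, -2.5]
width: 0.446
```

```bash
python3 -m handwheel '{"travel":[[-2.84,3.36,0],[-2.84,3.36,0],[-2.84,3.36,0],[-2.84,3.36,0],[-2.84,3.36,0],[0,0,0],[0,0,0]],"twist":[[0,0,0],[0,0,0],[0,0,0],[0,0,0],[0,0,0],[0,0,0],[0,0,0]],"jaw":[0.5,0.5,0.5,0.5,0.5,0.5,0.5]}' 40
python3 - <<'E'
from h import *
im,K,W=grab('wrist','w19.png'); print(Rt()[:3,3])
E
```

```text
t: 36.22
tcp_pos: [0.4613, 0.13, 0.126]
ee_rot: [-0.0, 0.966, 0.259, -0.0]
contact_force: [-0.2, -0.2, -1.3]
width: 0.449
[0.46158144 0.13038343 0.126155  ]
```

View pics/w19.png

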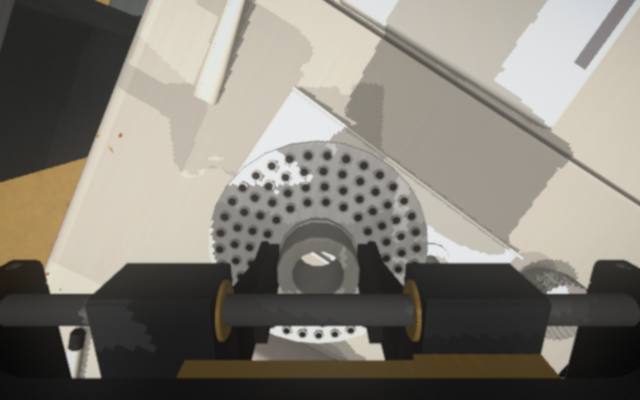

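```bash
python3 -m handwheel '{"travel":[[0.05,0,3.5],[0,0,3.5],[0,0,1],[0,0,1],[0,0,1],[0,0,0]],"twist":[[0,0,0],[0,0,0],[0,0,0],[0,0,0],[0,0,0],[0,0,0]],"jaw":[0.5,0.5,0.5,0.5,0.5,0.5]}' 40 && python3 -m handwheel '{"travel":[[0,0,1],[0,0,0.9],[0,0,0.5],[0,0,0.2],[0,0,0]],"twist":[[0,0,0],[0,0,0],[0,0,0],[0,0,0],[0,0,0]],"jaw":[0.5,0.5,0.5,0.5,0.5]}' 40
```

```text
t: 37.02
tcp_pos: [0.4621, 0.1302, 0.0264]
ee_rot: [-0.0, 0.966, 0.259, -0.0]
contact_force: [0.0, -0.0, -1.7]
width: 0.444
t: 37.65
tcp_pos: [0.4621, 0.13, 0.0004]
ee_rot: [-0.0, 0.966, 0.259, -0.0]
contact_force: [-0.5, -0.1, -1.4]
width: 0.445
```

```bash
python3 -m handwheel '{"travel":[[0,0,0.2],[0,0,0.1],[0,0,0.1],[0,0,0]],"twist":[[0,0,0],[0,0,0],[0,0,0],[0,0,0]],"jaw":[0.5,0.5,0.5,0.5]}' 40
```

```text
t: 38.15
tcp_pos: [0.4622, 0.1301, -0.0031]
ee_rot: [0.0, 0.966, 0.259, 0.0]
contact_force: [-0.8, 0.2, 1.9]
width: 0.444
```

```bash
python3 -m handwheel '{"travel":[[0,0,0],[0,0,0],[0,0,0],[0,0,-1],[0,0,-3],[0,0,-4],[0,0,-5],[0,0,-5],[0,0,-5],[0,0,0]],"twist":[[0,0,0],[0,0,0],[0,0,0],[0,0,0],[0,0,0],[0,0,0],[0,0,0],[0,0,0],[0,0,0],[0,0,0]],"jaw":[-0.4,-0.4,-0.4,-0.4,-0.4,-0.4,-1,-1,-1,-1]}' 30
python3 - <<'E'
from h import *
im,K,W=grab('wrist','w20.png'); s,Ks,Ws=grab('scene','s20.png'); t,Kt,Wt=grab('top','t20.png'); print(Rt()[:3,3])
draw(im,(.462,.13),[(.06,.020),(.02,.046)],K,W); cv2.imwrite('pics/w20d.png',im)
K0,W0=Kt,Wt
f=back((426.4,213.9),.008,K0,W0); tb=back((430,204.3),.083,K0,W0); pu=back((430,203.9),.096,K0,W0); print('top flange',f,'tube',tb)
cv2.imwrite('pics/t20c.png',cv2.resize(t[160:250,380:470],None,fx=6,fy=6,interpolation=cv2.INTER_CUBIC))
cv2.imwrite('pics/s20c.png',cv2.resize(s[110:230,330:450],None,fx=5,fy=5,interpolation=cv2.INTER_CUBIC))
E
```

```text
t: 39.4
tcp_pos: [0.465, 0.1303, 0.2312]
ee_rot: [0.001, 0.966, 0.259, 0.005]
contact_force: [-0.1, -0.4, -0.2]
width: 0.981
[0.46098371 0.13001115 0.22606579]
top flange [ 0.51715087 -0.36075727  0.008     ] tube [ 0.53809661 -0.35620305  0.083     ]
```

View pics/w20d.png

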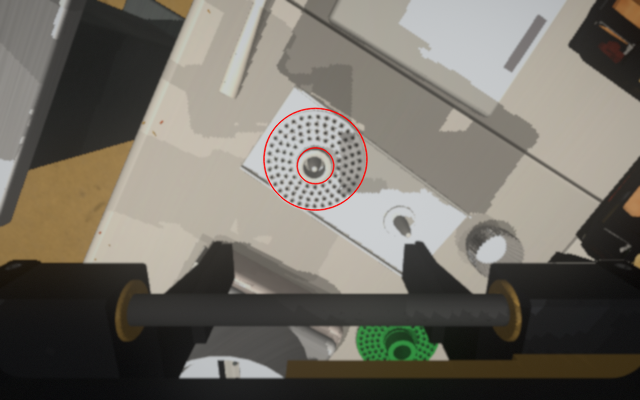

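View pics/t20c.png

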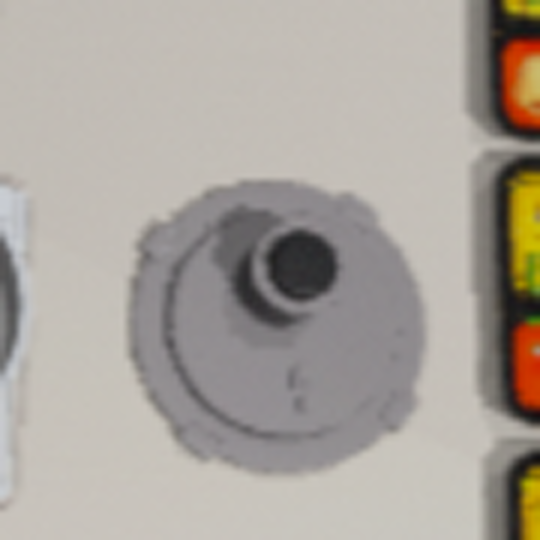

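View pics/s20c.png

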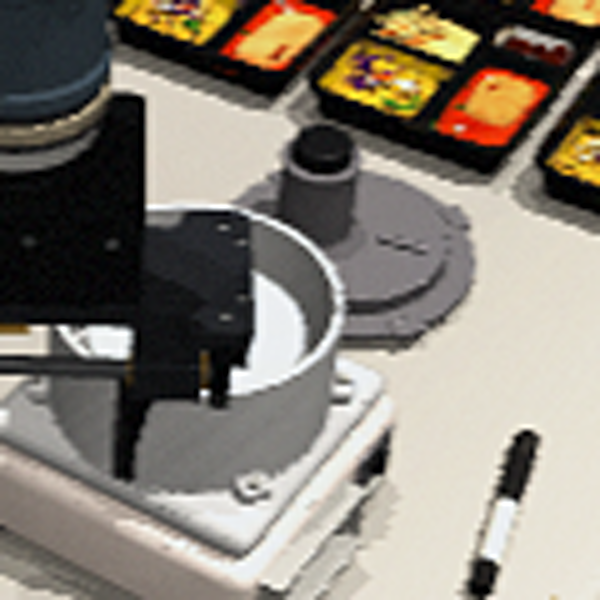

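```bash
python3 -m handwheel '{"travel":[[-1.615,4.18,-1.5],[-1.615,4.18,-1.5],[-1.615,4.18,0],[-1.615,4.18,0],[-1.615,4.18,0],[-1.615,4.18,0],[-1.615,4.18,0],[-1.615,4.18,0],[-1.615,4.18,0],[-1.615,4.18,0],[-1.615,4.18,0],[0,0,0],[0,0,0],[0,0,0],[0,0,0]],"twist":[[0,0,0],[0,0,0],[0,0,0],[0,0,0],[0,0,0],[0,0,0],[0,0,0],[0,0,0],[0,0,0],[0,0,0],[0,0,0],[0,0,10],[0,0,10],[0,0,0],[0,0,0]],"jaw":[-1,-1,-1,-1,-1,-1,-1,-1,-1,-1,-1,-1,-1,-1,-1]}' 30
python3 - <<'E'
from h import *
im,K,W=grab('wrist','w21.png'); print(Rt().round(4))
E
```

```text
t: 41.42
tcp_pos: [0.5382, -0.3564, 0.2552]
ee_rot: [-0.001, 0.996, 0.089, -0.001]
contact_force: [-0.4, 0.4, 0.1]
width: 1.001
[[ 0.9842  0.1769 -0.0013  0.5384]
 [ 0.1769 -0.9842  0.0012 -0.3564]
 [-0.0011 -0.0014 -1.      0.2556]
 [ 0.      0.      0.      1.    ]]
```

View pics/w21.png

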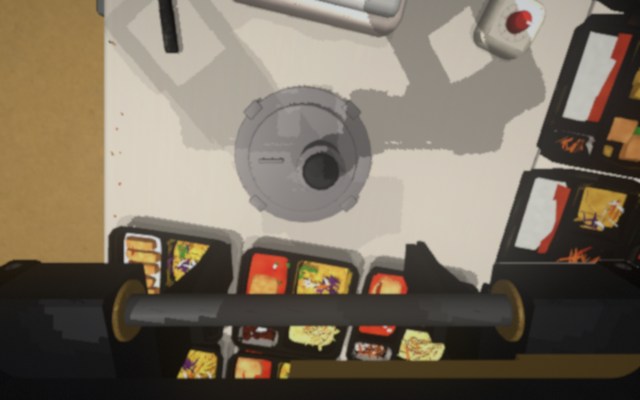

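```bash
python3 - <<'E'
from h import *
im=cv2.imread('pics/w21.png'); K,W=cam('wrist'); T=Rt()
f=back((303,153),.012,K,W); p=back((320,171),.096,K,W); m=back((270,160),.022,K,W)
print(f,p,m); v=p-f; print('yaw',np.degrees(np.arctan2(v[1],v[0])),np.hypot(v[0],v[1])); v=f-m; print('mark yaw',np.degrees(np.arctan2(v[1],v[0])))
print('pusher tool', T[:3,:3].T@(p-T[:3,3]), 'flange tool',T[:3,:3].T@(f-T[:3,3]))
draw(im,f,[(.086,.012)],K,W); draw(im,p,[(.0265,.083)],K,W)
cv2.imwrite('pics/w21c.png',cv2.resize(im[70:240,220:390],None,fx=3.5,fy=3.5,interpolation=cv2.INTER_CUBIC))
E
```

```text
[ 0.51764796 -0.35414819  0.012     ] [ 0.53906788 -0.35464331  0.096     ] [ 0.47923106 -0.36814967  0.022     ]
yaw -1.324156047785954 0.021425639345498227
mark yaw 20.024851961691834
pusher tool [ 0.00115404 -0.0013974   0.1596219 ] flange tool [-0.01974794 -0.00555571  0.24365091]
```

View pics/w21c.png

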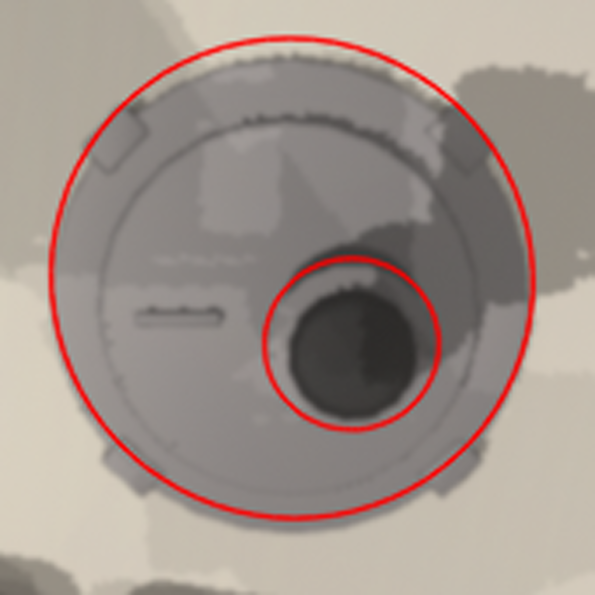

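```bash
python3 -m handwheel '{"travel":[[0.1,-0.05,4],[0,0,4],[0,0,4],[0,0,4],[0,0,3],[0,0,2],[0,0,1],[0,0,0]],"twist":[[0,0,0],[0,0,0],[0,0,0],[0,0,0],[0,0,0],[0,0,0],[0,0,0],[0,0,0]],"jaw":[-1,-1,-1,-1,-1,-1,-1,-1]}' 30
python3 - <<'E'
from h import *
im,K,W=grab('wrist','w22.png'); s=grab('scene','s22.png')[0]; cv2.imwrite('pics/s22c.png',cv2.resize(s[90:210,330:450],None,fx=5,fy=5,interpolation=cv2.INTER_CUBIC))
E
```

```text
t: 42.48
tcp_pos: [0.5394, -0.3559, 0.0361]
ee_rot: [-0.0, 0.996, 0.088, -0.0]
contact_force: [0.4, 0.7, -0.2]
width: 0.998
```

View pics/w22.png

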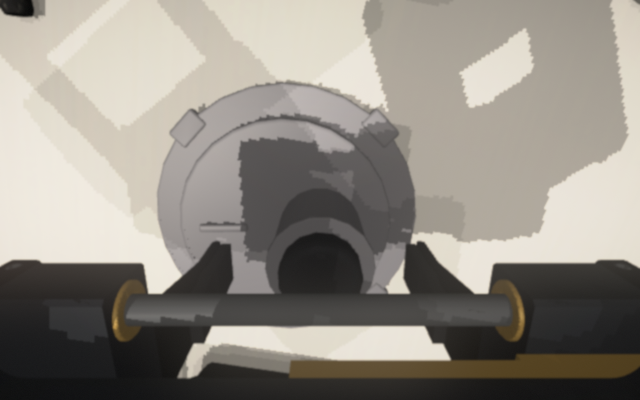

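View pics/s22c.png

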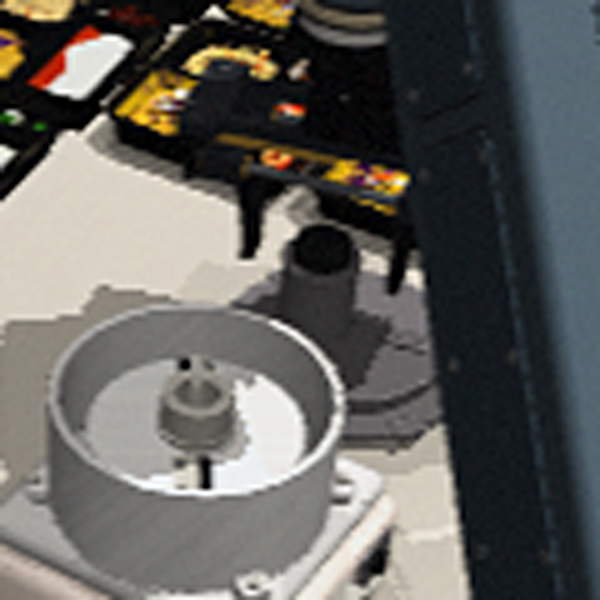

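```bash
python3 -m handwheel '{"travel":[[0,0,1],[0,0,0.8],[0,0,0.5],[0,0,0]],"twist":[[0,0,0],[0,0,0],[0,0,0],[0,0,0]],"jaw":[-1,-1,-1,-1]}' 30 && python3 -m handwheel '{"travel":[[0,0,0],[0,0,0],[0,0,0],[0,0,0],[0,0,0],[0,0,0]],"twist":[[0,0,0],[0,0,0],[0,0,0],[0,0,0],[0,0,0],[0,0,0]],"jaw":[0.4,0.4,0.4,0.4,0.4,0.4]}' 50
python3 - <<'E'
from h import *
im,K,W=grab('wrist','w23.png'); print(env.state()['width'])
E
```

```text
t: 43.08
tcp_pos: [0.5392, -0.3559, 0.0129]
ee_rot: [-0.0, 0.996, 0.088, -0.0]
contact_force: [-0.8, -0.5, -0.4]
width: 0.999
t: 43.82
tcp_pos: [0.5398, -0.3562, 0.0137]
ee_rot: [0.0, 0.996, 0.088, 0.0]
contact_force: [1.0, 1.1, 0.8]
width: 0.562
0.5665554126241047
```

View pics/w23.png

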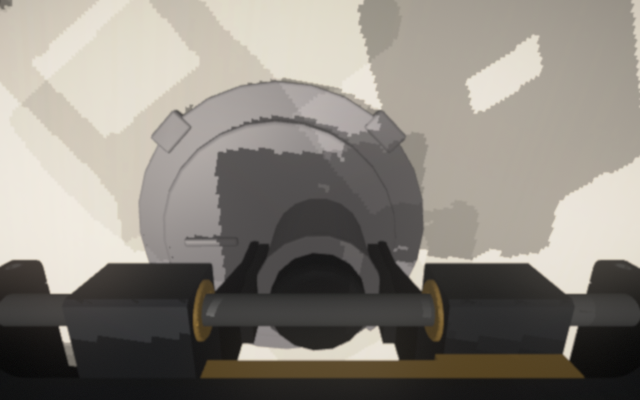

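```bash
python3 -m handwheel '{"travel":[[0,0,-0.5],[0,0,-1.5],[0,0,-3],[0,0,-4],[0,0,-4.5],[0,0,-4.5],[0,0,-4],[0,0,0],[0.44,-4.1,0],[0.44,-4.1,0],[0.44,-4.1,0],[0.44,-4.1,0],[0.44,-4.1,0],[0.44,-4.1,0],[0,0,0],[0,0,0]],"twist":[[0,0,0],[0,0,0],[0,0,0],[0,0,0],[0,0,0],[0,0,0],[0,0,0],[0,0,0],[0,0,0],[0,0,0],[0,0,0],[0,0,0],[0,0,0],[0,0,0],[0,0,0],[0,0,0]],"jaw":[0.4,0.4,0.4,0.4,0.4,0.4,0.4,0.4,0.4,0.4,0.4,0.4,0.4,0.4,0.4,0.4]}' 50
python3 - <<'E'
from h import *
im,K,W=grab('wrist','w24.png'); s=grab('scene','s24.png')[0]; cv2.imwrite('pics/s24c.png',cv2.resize(s[70:230,300:460],None,fx=3.75,fy=3.75,interpolation=cv2.INTER_CUBIC))
E
```

```text
t: 45.88
tcp_pos: [0.522, -0.1093, 0.2326]
ee_rot: [-0.0, 0.996, 0.088, -0.001]
contact_force: [0.1, -1.0, -3.5]
width: 0.564
```

View pics/w24.png

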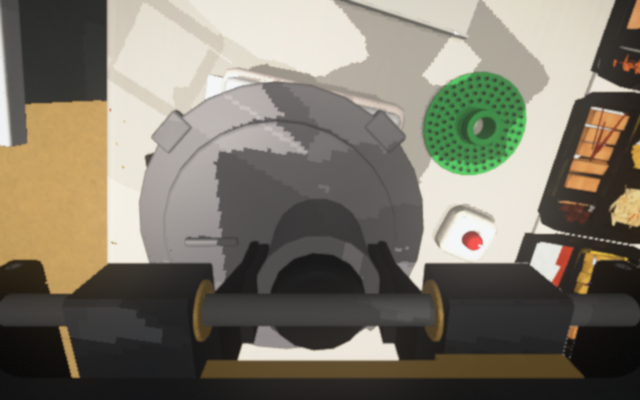

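View pics/s24c.png

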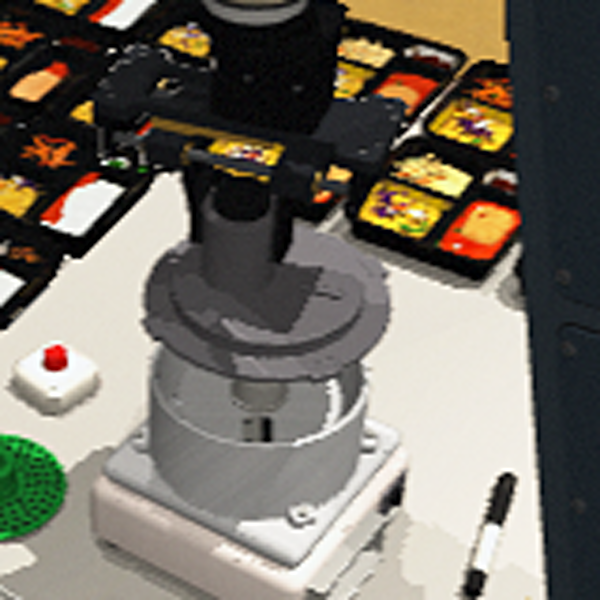

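```bash
python3 - <<'E'
from h import *
K,W=cam('wrist'); T=Rt(); Ti=np.linalg.inv(T); zw=T[2,3]-.0135+.012
for uv in ((281,83),(139,205),(423,205)):
    P=back(uv,zw,K,W); print((Ti@np.r_[P,1])[:3].round(4))
E
python3 -m handwheel '{"travel":[[0,0,2],[0,0,1],[0,0,1],[0,0,1],[0,0,0.6],[0,0,0]],"twist":[[0,0,0],[0,0,0],[0,0,0],[0,0,0],[0,0,0],[0,0,0]],"jaw":[0.4,0.4,0.4,0.4,0.4,0.4]}' 50
```

```text
[-0.0206 -0.0849  0.0015]
[-0.1069 -0.0162  0.0016]
[ 0.0614 -0.0163  0.0015]
t: 46.72
tcp_pos: [0.5224, -0.1092, 0.1771]
ee_rot: [-0.0, 0.996, 0.088, -0.0]
contact_force: [0.3, 0.5, -3.8]
width: 0.564
```

```bash
python3 -m handwheel '{"travel":[[0,0,0.3],[0,0,0.3],[0,0,0.2],[0,0,0]],"twist":[[0,0,0],[0,0,0],[0,0,0],[0,0,0]],"jaw":[0.4,0.4,0.4,0.4]}' 50
```

```text
t: 47.22
tcp_pos: [0.5225, -0.1093, 0.1694]
ee_rot: [-0.0, 0.996, 0.088, -0.0]
contact_force: [-0.4, -0.0, -3.3]
width: 0.563
```

```bash
python3 -m handwheel '{"travel":[[0,0,0.1],[0,0,0.1],[0,0,0]],"twist":[[0,0,0],[0,0,0],[0,0,0]],"jaw":[0.4,0.4,0.4]}' 50
```

```text
t: 47.6
tcp_pos: [0.5227, -0.1094, 0.1676]
ee_rot: [0.0, 0.996, 0.088, 0.0]
contact_force: [0.5, 0.7, -2.0]
width: 0.564
```

```bash
python3 -m handwheel '{"travel":[[0,0,0.1],[0,0,0.05],[0,0,0]],"twist":[[0,0,0],[0,0,0],[0,0,0]],"jaw":[0.4,0.4,0.4]}' 50
python3 - <<'E'
from h import *
s=grab('scene','s25.png')[0]; cv2.imwrite('pics/s25c.png',cv2.resize(s[70:230,300:460],None,fx=3.75,fy=3.75,interpolation=cv2.INTER_CUBIC))
E
```

```text
t: 47.98
tcp_pos: [0.5228, -0.1095, 0.1676]
ee_rot: [0.0, 0.996, 0.088, 0.0]
contact_force: [-2.7, 0.6, 6.4]
width: 0.563
```

View pics/s25c.png

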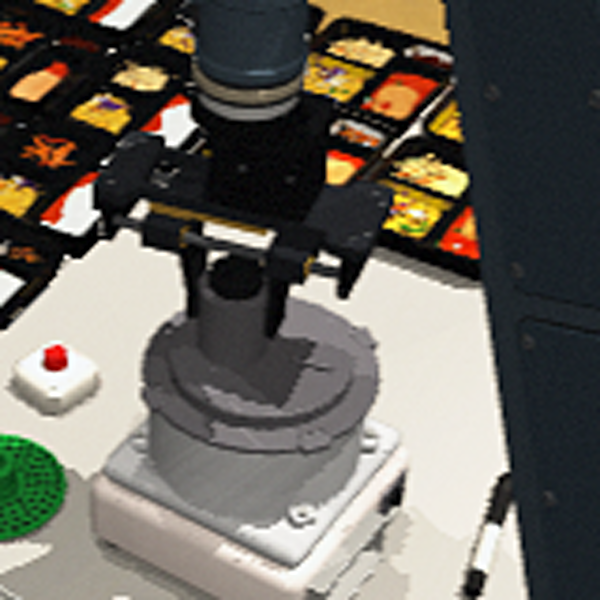

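```bash
python3 -m handwheel '{"travel":[[0,0,0],[0,0,0],[0,0,0],[0,0,0],[0,0,-1],[0,0,-3],[0,0,-4],[0,0,-4],[0,0,0],[0,0,0]],"twist":[[0,0,0],[0,0,0],[0,0,0],[0,0,0],[0,0,0],[0,0,0],[0,0,0],[0,0,0],[0,0,0],[0,0,0]],"jaw":[-1,-1,-1,-1,-1,-1,-1,-1,-1,-1]}' 30
python3 - <<'E'
from h import *
im,K,W=grab('wrist','w26.png'); s,Ks,Ws=grab('scene','s26.png')
for d,k,w in ((im,K,W),(s,Ks,Ws)):
    draw(d,(.5005,-.113),[(.086,.166)],k,w); draw(d,(.462,.130),[(.06,.020)],k,w)
cv2.imwrite('pics/w26d.png',im)
cv2.imwrite('pics/s26c.png',cv2.resize(s[110:310,250:450],None,fx=3,fy=3,interpolation=cv2.INTER_CUBIC))
E
```

```text
t: 49.28
tcp_pos: [0.5221, -0.1091, 0.286]
ee_rot: [-0.0, 0.996, 0.088, -0.0]
contact_force: [-0.4, 0.5, -0.1]
width: 1.0
```

View pics/s26c.png

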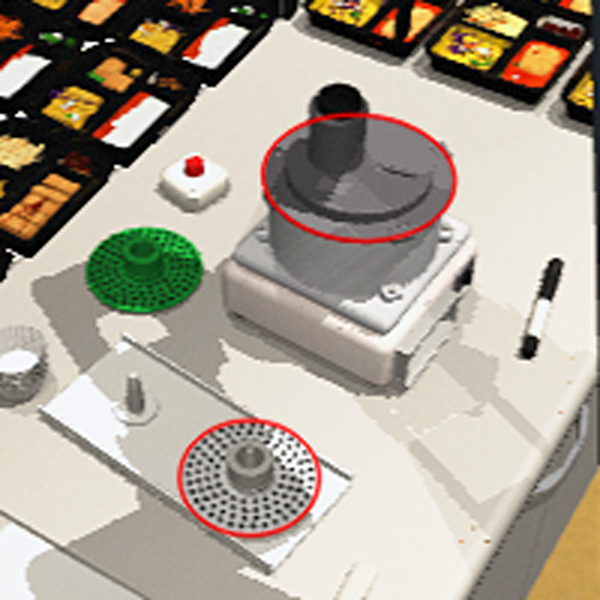

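View pics/w26d.png

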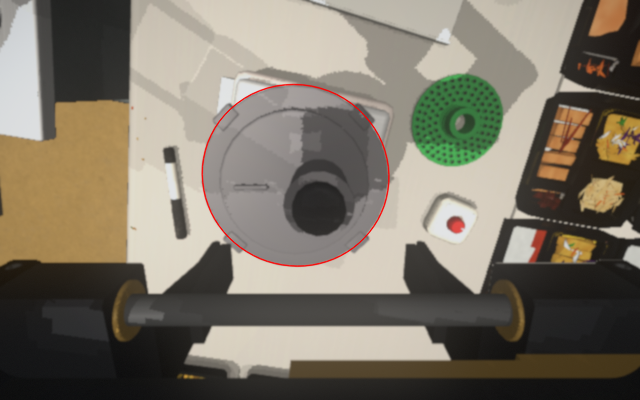

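The cover is seated level, with its flange circle matching the predicted one. The grating disc is on the front post, the rear post is empty, and the timer and cups look untouched. The gripper is clear, so I'm handing in.

```bash
python3 -c "
from bench import env
print(env.hand_in(), env.state()['t'])"
```

```text
the job is handed in; nothing more can be done
the job is handed in; nothing more can be done
```

The changeover is done and handed in at about 49 s of the 144 s allowed. No verdict comes back at hand-in.

I parked the grating disc on the chopping board and put the dicing grid on the spindle seat with the slicing disc on its hub. Then I moved the grating disc to the front rack post and closed the bowl with the feed cover.

**Last checks:**
- **Parts:** each one was lowered until the force reading showed contact, at the height expected to within about 1 mm.
- **Cover and grating disc:** in the final pictures both match their expected outlines and look level. The gripper was well clear of everything.
- **Grid and slicing disc:** the cover hides them now. They were checked only by contact force as each was set down, and by a picture just before the cover went on.
- **Timer and cups:** they show no visible movement. I judged this by eye and did not measure it.

**What went wrong or disagreed:**
- **Tool position:** the real fingertips sit about 37 mm behind the reported tool position. My first grip on the grating disc closed above the hub and missed. It moved nothing, and I corrected for the offset from then on.
- **Wrist camera:** outlines drawn in the wrist camera picture came out 1.5 to 4% larger than the real parts, and an automatic circle fit was unreliable. I took the final positions from the grips instead.

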